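# Fit the rings to a rotor shaft, turn it over and tidy up

## Robot

A 6-joint arm with a two-finger parallel gripper is mounted at the origin on the work surface. World frame = base frame: x ahead of the robot, y to its left, z up, the work surface at z = 0. Lengths are in m, angles in rad, forces in N, time in s.
With the tool pointing down it reaches from about 0.35 to 0.975 m from the base axis. Payload 4.9 kg.
Tool frame: the origin (TCP) lies at the very end of the fingers, on their centre line; the grasp point (between the pads) lies 19 mm behind it; z points along the fingers, y is the line along which they close (so a half turn about z gives the same grasp; the last joint's range is limited). The gripper opens to 85 mm and grips with 20 to 120 N. Pads are 22 mm wide; open, the fingers measure 114 mm over their backs; the gripper's body (76 mm by 85 mm) begins 54 mm behind the grasp point. The pads swing forward as they close: fully open they stand 13 mm farther back than shut.
Start: joints at [1.188, 0.053, 1.613, -0, 1.476, -0.119], TCP at [0.163, 0.603, 0.231] pointing down, gripper open.
Joint ranges: [-3.01, 3.01], [-1.01, 2.22], [0.06, 2.58], [-1.02, 4.17], [0.09, 2.62], [-3.14, 3.14]. Speed limits (rad/s): [2.57, 2.57, 3.14, 3.14, 3.14, 3.14].

## Interface

Orientations are given as a unit quaternion [w, x, y, z].
In Python, from plant import manip gives the robot as it stands.
- The arm moves only by the tool send_rows, never from a script. Its argument "increments" is a list of rows, each an object of numbers: "claw": the closure, from -1 (fully open) to 1 (shut); "dx", "dy", "dz": the shift along the tool's x, y, z in units of 0.5 m (1.0 is 0.5 m); "yaw": the turn about the tool's z in units of 1.5 rad (1.0 is 1.5 rad). A call has 1 to 20 rows; each row is the pose to reach, as a shift and turn from the pose commanded when the call began, along the tool's axes at that moment; what a row does not reach only later rows make up. A row lasts 1/8 s, in which the tool goes at most 62.5 mm and 10.7 degrees, less where a joint would pass 70% of its speed; a pose out of reach is approached as far as the arm can. A call with a number of a shift or a turn outside -1 to 1 is refused whole. A call with a gripper value outside its range is refused whole. The fingers move at their own pace and stop on an object; the grip force is fixed at half the most. Time passes only in rows, so rows that repeat a pose let the fingers close. It gives the time, the measured TCP pose, the force, the opening and the grip force at its end, in the units of the state.
- manip.state(): the state, without advancing time (a new reading comes with each control period).
- manip.grab_frame(name): name is "scene" or "top" or "wrist"; returns the picture (400x640x3 uint8, red, green, blue); there is no depth.
- manip.camera_params(name): a dict with "camera_matrix" (3x3 intrinsics, pixels), "k1" (the pictures are not rectified: a ray, as slopes to the right and down, at radius r is drawn at 1 + k1 r^2 times it, then the intrinsics apply), "extrinsics" (4x4, takes a point from world to camera coordinates); the wrist camera has in their place "tool_from_camera" (4x4, takes a point from camera to tool coordinates, whose origin is the TCP and whose axes are the flange's). Camera axes: x right, y down, z forward; pixel columns grow to the right and rows downward; lengths in m; the calibration is good to about 2 mm. A picture is of the moment at which its call begins: read the wrist's pose just before it. camera_params takes no time and is no camera call.
- manip.job_done(): hands the job in; it is judged then, once.
The state is a dict: "time": time; "joint_pos": joint angles; "joint_vel": joint speeds; "joint_efforts": joint torques, N m; "tool_pos": TCP position; "tool_rot": TCP orientation; "contact_force": force on the tool from outside, world axes, zero at the start; "ft_torque": the same for the moment, N m; "gripper_width": opening from 0.0 (shut) to 1.0 (fully open); "grasp_force": force on a finger pad.
Only numpy, scipy, OpenCV 4.12 (cv2) and the standard library are available. Lean on these libraries where they do the work, as an engineer would, in place of code of your own. Each camera call takes 0.05 s, during which the arm holds its last target. There are 200 camera calls.

## Task

Take the grey transit cap off the rotor's stepped shaft and thread the steel rings lying on the bench down the shaft one after another, the largest first, each fully home on its own step. Then lead the crank pin anticlockwise (seen from above) to the white pointer and on through one more full turn, and leave it standing at the pointer. The cap and the white grease jar must end up standing upright in the open drawer; leave the glass dish alone.

Things in the scene. Friction and masses are not known exactly. Their poses are not given: they have to be found in the camera images.
- seat (a point): centre of the flat top of the rotor's aluminium boss (68 mm across), on the rotor's upright axis, 52 mm above the bench. From here a stepped steel shaft rises 64 mm: steps 50, 38, 26 and 14 mm in diameter from the bottom up, each 16 mm high with a 1.5 mm chamfer on top. A ring is home on the shoulder at the foot of the step that fits its bore: underside 0, 16, 32 or 48 mm above this point.
- rotor (a joint): angle in rad of the rotor (black disc 184 mm across, top 40 mm above the bench), growing anticlockwise seen from above, not wrapping (a turn adds 6.28); 0 with the crank pin at the white pointer. Starts between -1.3 and -0.4, so turning anticlockwise brings the pin to the pointer. Turns easily (under 2 N at the pin), stays where left, no stop within three turns.
- pin (a point): on the centre line of the rotor's upright bright metal crank pin, 88 mm above the bench, 12 mm below the pin's top. The pin is a freely spinning sleeve, 16 mm in diameter, 46 to 100 mm above the bench, 78 mm from the rotor's axis: pinched from above it can be led round without turning the gripper. x axis outward from the rotor's axis.
- stand: fixed round grey stand under the rotor, 192 mm across, origin at its centre on the bench. Its +x axis points to the white pointer, a small blade (26 x 7 x 14 mm, top 34 mm above the bench) on a lug outside the rotor's rim, 98 to 124 mm from the axis.
- cap: grey plastic transit cap standing loosely on the boss over the rotor's shaft: a sleeve 60 mm in diameter and 74 mm tall, open below (bore 54 mm), with a grip knob on top, 26 mm in diameter, from 74 to 98 mm above its underside. Origin at the centre of its underside, z up. About 120 g. It clears the shaft when lifted 70 mm.
- ring1: plain steel ring, the largest of up to four: outer diameter 70 mm, bore 53.5 mm, 15 mm thick, lying flat on the bench. Origin at the centre of its underside, z along its axis (both faces are alike). Home on the 50 mm step of the shaft, underside 0 mm above point seat. Two to four of the rings are there; None from the start means that it is absent.
- ring2: plain steel ring, the second-largest of up to four: outer diameter 62 mm, bore 41.5 mm, 15 mm thick, lying flat on the bench. Origin at the centre of its underside, z along its axis (both faces are alike). Home on the 38 mm step of the shaft, underside 16 mm above point seat. Two to four of the rings are there; None from the start means that it is absent.
- ring3: plain steel ring, the third-largest of up to four: outer diameter 54 mm, bore 29.5 mm, 15 mm thick, lying flat on the bench. Origin at the centre of its underside, z along its axis (both faces are alike). Home on the 26 mm step of the shaft, underside 32 mm above point seat. Two to four of the rings are there; None from the start means that it is absent.
- ring4: plain steel ring, the smallest of up to four: outer diameter 44 mm, bore 17.5 mm, 15 mm thick, lying flat on the bench. Origin at the centre of its underside, z along its axis (both faces are alike). Home on the 14 mm step of the shaft, underside 48 mm above point seat. Two to four of the rings are there; None from the start means that it is absent.
- jar: white plastic grease jar with a black lid, closed, 58 mm in diameter and 58 mm tall, standing on the bench among the rings. Origin at the centre of its underside, z up. About 160 g.
- drawer_floor (a point): on the floor of the open drawer of the low grey cabinet (270 wide, 100 mm high), mid-width, 60 mm behind the inside of its front, 22 mm above the bench. x points into the cabinet, y across the drawer. Inside width 228 mm, side walls 56 mm above the floor; at least 120 mm of its length lies open from above. Cap and jar fit standing 52 mm to either side of this point.
- dish: fragile green glass dish, 76 mm across and 26 mm high, on the bench between robot and rotor. Origin under its centre. To be left alone.
Mind the look-alikes: they are no part of the job. Several things have the shape of the cap; the one meant has the colours described above.

How it is judged:
On the way, in this order (a step that is already met when the one before it is completed fails the run):
1. the cap is off the shaft (horizontal distance between cap and seat above 0.07 m), for 0.2 s.
2. the largest ring is fully home on its step (horizontal distance between ring1 and seat below 0.004 m and z of ring1 in the frame of seat between -0.004 and 0.004 m and angle between ring1's own z axis and vertical below 0.1 rad), for 0.2 s.
3. the second-largest ring is fully home on its step (horizontal distance between ring2 and seat below 0.004 m and z of ring2 in the frame of seat between 0.012 and 0.02 m and angle between ring2's own z axis and vertical below 0.1 rad), for 0.2 s.
4. the third-largest ring is fully home on its step (horizontal distance between ring3 and seat below 0.004 m and z of ring3 in the frame of seat between 0.028 and 0.036 m and angle between ring3's own z axis and vertical below 0.1 rad), for 0.2 s.
5. the smallest ring is fully home on its step (horizontal distance between ring4 and seat below 0.004 m and z of ring4 in the frame of seat between 0.044 and 0.052 m and angle between ring4's own z axis and vertical below 0.1 rad), for 0.2 s.
6. with the rings on, the rotor has been turned anticlockwise to the pointer and on through a full turn (value of joint rotor above 6.033 rad), for 0.1 s.
At the end, for the whole second after the job is handed in: Each ring present is home on its step (height and centring within 4 mm, tilt below 0.1 rad); cap and jar stand upright (0.2 rad) at rest on the drawer floor; the rotor rests one full turn past the pointer, within 0.25 rad (all of step 2 and all of step 3 and all of step 4 and all of step 5 and x of cap in the frame of drawer_floor between -0.06 and 0.13 m and y of cap in the frame of drawer_floor between -0.114 and 0.114 m and z of cap in the frame of drawer_floor between -0.01 and 0.012 m and angle between each of cap, jar's own z axis and vertical below 0.2 rad and linear speed of each of cap, jar below 0.03 m/s and x of jar in the frame of drawer_floor between -0.06 and 0.13 m and y of jar in the frame of drawer_floor between -0.114 and 0.114 m and z of jar in the frame of drawer_floor between -0.01 and 0.012 m and value of joint rotor between 6.033 and 6.533 rad and velocity of joint rotor between -0.05 and 0.05 rad/s); the robot touches nothing.
It fails at once if the glass dish is pushed more than 5 cm or tipped (distance of dish from where it was at the start of the episode above 0.05 m or angle between dish's own z axis and vertical above 0.5 rad).
Of ring1, ring2, ring3, ring4 only 2 to 4 are there at a start; the rules pass over those that are not, and their reading is None.
At some moment in a run one of ring1, ring2, ring3, ring4 may be knocked a few centimetres aside while the robot is not near it.
It also fails if it takes over 210 s, if anything falls off the work surface, if the arm or the gripper's body presses on something with over 40 N, if the wrist force passes 120 N, or if a joint passes its speed limit or range.

## Working session

There is one attempt and no reset: what is moved stays moved. The work goes in short steps, Python scripts to look and compute and a tool call to move; the robot and the scene stay as the last step left them, time stands still between calls to the robot, and variables do not carry over. Pictures are saved under pics/ and viewed, at most 14 in all, crops included, and the job is handed in when it is done.

Besides the shell and the picture viewer there is one more tool, called after "Emit:" by a JSON object that holds its "op" and its "data", one argument or row to a line. send_rows: Moves the arm, as the interface text tells. Shifts and turns lie within -1 to 1; 1 stands for 0.5 m of shift or 1.5 rad of turn. Its arguments: {"type":"object","properties":{"increments":{"type":"array","items":{"type":"object","properties":{"claw":{"type":"number"},"dx":{"type":"number"},"dy":{"type":"number"},"dz":{"type":"number"},"yaw":{"type":"number"}}}}},"required":["increments"]}

```bash
mkdir -p pics; ls
cat > h.py <<'E'
import numpy as np, cv2
from plant import manip
def cam(n):
    p=manip.camera_params(n); return p
def pose():
    s=manip.state(); w,x,y,z=s["tool_rot"]
    from scipy.spatial.transform import Rotation as R
    T=np.eye(4); T[:3,:3]=R.from_quat([x,y,z,w]).as_matrix(); T[:3,3]=s["tool_pos"]; return T
def cam2world(n,T=None):
    p=manip.camera_params(n)
    if n=="wrist": return (pose() if T is None else T)@np.array(p["tool_from_camera"])
    return np.linalg.inv(np.array(p["extrinsics"]))
def ray(n,uv,T=None):
    p=manip.camera_params(n); K=np.array(p["camera_matrix"]); k=p["k1"]
    uv=np.asarray(uv,float).reshape(-1,2)
    q=cv2.undistortPoints(uv.reshape(-1,1,2),K,np.array([k,0,0,0,0.])).reshape(-1,2)
    C=cam2world(n,T); d=np.c_[q,np.ones(len(q))]@C[:3,:3].T
    return C[:3,3],d
def onz(n,uv,z,T=None):
    o,d=ray(n,uv,T); return o+d*((z-o[2])/d[:,2])[:,None]
def proj(n,P,T=None):
    p=manip.camera_params(n); K=np.array(p["camera_matrix"]); E=np.linalg.inv(cam2world(n,T))
    P=np.asarray(P,float).reshape(-1,3)
    return cv2.projectPoints(P,cv2.Rodrigues(E[:3,:3])[0],E[:3,3],K,np.array([p["k1"],0,0,0,0.]))[0].reshape(-1,2)
def grab(n,f):
    im=manip.grab_frame(n)[:,:,::-1].copy(); cv2.imwrite("pics/"+f,im); return im
E
python3 - <<'E'
from h import *
s=manip.state(); print({k:np.round(v,3) for k,v in s.items()})
for n in("scene","top","wrist"):
    p=cam(n); print(n,{k:np.round(v,3).tolist() for k,v in p.items()})
T=pose();print(T.round(3))
for n in("scene","top"): grab(n,n+"0.png")
E
```

```text
pics
{'time': np.float64(0.0), 'joint_pos': array([ 1.188,  0.053,  1.614,  0.   ,  1.476, -0.119]), 'joint_vel': array([ 0.   ,  0.001,  0.001, -0.   ,  0.001, -0.001]), 'joint_efforts': array([ 1.0000e-03, -3.9369e+01, -3.7017e+01, -0.0000e+00,  7.0000e-03,
       -0.0000e+00]), 'tool_pos': array([0.163, 0.603, 0.23 ]), 'tool_rot': array([-0.   ,  0.132,  0.991, -0.001]), 'contact_force': array([0.296, 0.405, 0.244]), 'ft_torque': array([-0.022,  0.067,  0.02 ]), 'grasp_force': np.float64(0.0), 'gripper_width': np.float64(1.003)}
scene {'camera_matrix': [[394.922, 0.0, 324.649], [0.0, 394.922, 199.759], [0.0, 0.0, 1.0]], 'k1': -0.091, 'extrinsics': [[0.803, 0.596, 0.001, -0.428], [0.358, -0.481, -0.8, -0.122], [-0.477, 0.642, -0.6, 1.34], [0.0, 0.0, 0.0, 1.0]]}
top {'camera_matrix': [[394.226, 0.0, 313.029], [0.0, 394.226, 195.139], [0.0, 0.0, 1.0]], 'k1': -0.008, 'extrinsics': [[-0.009, -1.0, 0.006, -0.036], [-0.977, 0.008, -0.214, 0.553], [0.214, -0.007, -0.977, 0.975], [0.0, 0.0, 0.0, 1.0]]}
wrist {'camera_matrix': [[325.099, 0.0, 314.988], [0.0, 325.099, 200.8], [0.0, 0.0, 1.0]], 'k1': -0.068, 'tool_from_camera': [[-0.0, -0.965, -0.263, 0.067], [1.0, -0.0, 0.0, 0.0], [-0.0, -0.263, 0.965, -0.143], [0.0, 0.0, 0.0, 1.0]]}
[[-0.965  0.261 -0.001  0.163]
 [ 0.261  0.965 -0.002  0.603]
 [ 0.    -0.002 -1.     0.23 ]
 [ 0.     0.     0.     1.   ]]
```

View pics/top0.png

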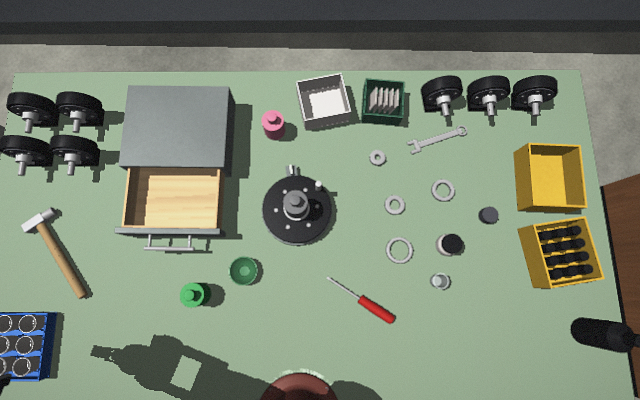

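View pics/scene0.png

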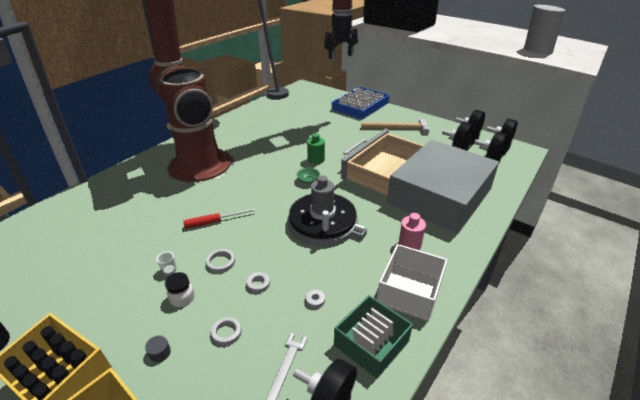

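Top view: rotor near (297,210), the pin near (319,185), the pointer near (293,170). There are four rings near (399,250), (443,190), (395,205) and (377,157), and the jar is at (451,244). The drawer centre is near (172,200) and the dish at (243,271). Next I measure these.

Run:
```python
from h import *
im=cv2.imread("pics/top0.png"); hsv=cv2.cvtColor(im,cv2.COLOR_BGR2HSV)
# rings: low sat vs green bench
m=((hsv[...,1]<45)&(hsv[...,2]>110)).astype(np.uint8)*255
cs,h=cv2.findContours(m,cv2.RETR_CCOMP,cv2.CHAIN_APPROX_NONE)
for i,c in enumerate(cs):
    a=cv2.contourArea(c)
    if a<60 or h[0][i][3]>=0: continue
    x,y,w,hh=cv2.boundingRect(c)
    if x<250 or x>520 or y<140 or y>300: continue
    P=onz("top",c.reshape(-1,2),0.015); 
    (cx,cy),r=cv2.minEnclosingCircle(P[:,:2].astype(np.float32))
    ch=[cv2.contourArea(cs[j]) for j in range(len(cs)) if h[0][j][3]==i]
    print((x,y,w,hh),a,"c",round(cx,4),round(cy,4),"D mm",round(2000*r,1),"hole",ch)
# rotor black disc
m=((hsv[...,2]<60)).astype(np.uint8)*255
cs,_=cv2.findContours(m,cv2.RETR_EXTERNAL,cv2.CHAIN_APPROX_NONE)
for c in cs:
    x,y,w,hh=cv2.boundingRect(c)
    if cv2.contourArea(c)>80 and 225<x<520 and 140<y<300:
        z=0.04 if w>40 else 0.058
        P=onz("top",c.reshape(-1,2),z);(cx,cy),r=cv2.minEnclosingCircle(P[:,:2].astype(np.float32));print("dark",(x,y,w,hh),cx,cy,2000*r)
print("rough rotor",onz("top",[[297,210]],.04),"pin",onz("top",[[319,184]],.1),"pointer",onz("top",[[293,170]],.034))
print("drawer in corners",onz("top",[[124,228],[218,228],[222,168],[131,168]],.078))
print("drawer floor pts",onz("top",[[135,224],[212,224]],.022))
print("dish",onz("top",[[243,271]],.02))
c1=cv2.resize(im[150:280,225:345],None,fx=5,fy=5,interpolation=cv2.INTER_CUBIC)[:600]
c2=cv2.resize(im[70:265,105:245],None,fx=3,fy=3,interpolation=cv2.INTER_CUBIC)
o=np.zeros((600,800,3),np.uint8); o[:585,:420]=c2; c1=cv2.resize(im[160:255,255:335],None,fx=4.7,fy=4.7,interpolation=cv2.INTER_CUBIC);o[:c1.shape[0],422:422+c1.shape[1]]=c1[:, :378]
cv2.imwrite("pics/crop1.png",o)
```

```text
(283, 190, 25, 31) 463.5 c 0.5369 0.0183 D mm 93.5 hole [2.0, 90.0, 2.0]
dark (442, 234, 22, 20) 0.4221656918525696 -0.3972589671611786 56.06065317988396
dark (269, 166, 63, 77) 0.5348061919212341 -0.0023621220607310534 209.577277302742
rough rotor [[0.51675374 0.00231858 0.04      ]] pin [[ 0.5724256  -0.05555873  0.1       ]] pointer [[0.62877399 0.01335418 0.034     ]]
drawer in corners [[0.46731744 0.43852985 0.078     ]
 [0.46535373 0.20082695 0.078     ]
 [0.62305009 0.19700876 0.078     ]
 [0.62500311 0.4348883  0.078     ]]
drawer floor pts [[0.48554513 0.43664599 0.022     ]
 [0.48384121 0.23051242 0.022     ]]
dish [[0.35947502 0.14439779 0.02      ]]
```

View pics/crop1.png

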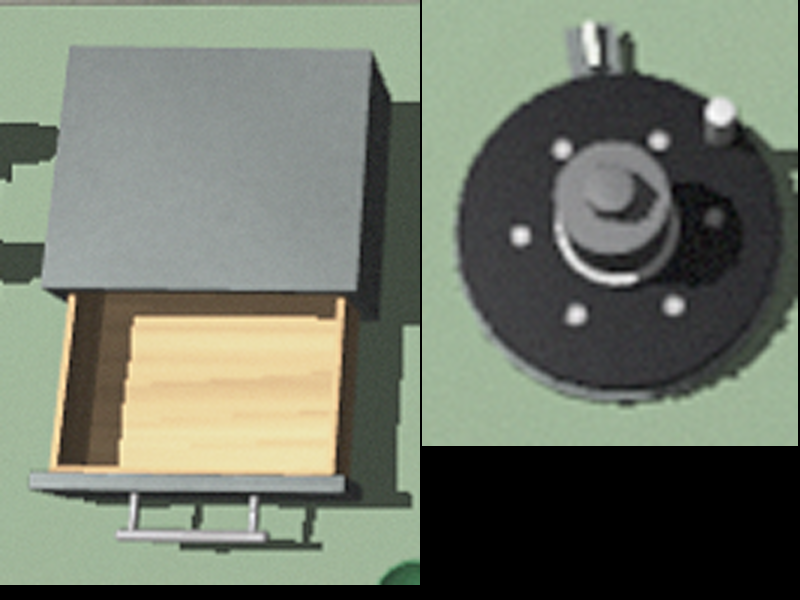

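The rotor centre comes out near (0.517, 0.002), and the drawer floor and dish readings are plausible. I'll level the yaw to the world axes and look with the wrist camera from above the ring area.

Emit:
{"op": "send_rows", "data": {
  "increments": [
    {"dx":-0.67,"dy":-0.65,"dz":-0.34,"yaw":-0.176,"claw":-1},
    {"dx":-0.67,"dy":-0.65,"dz":-0.34,"yaw":-0.176,"claw":-1},
    {"dx":-0.67,"dy":-0.65,"dz":-0.34,"yaw":-0.176,"claw":-1},
    {"dx":-0.67,"dy":-0.65,"dz":-0.34,"yaw":-0.176,"claw":-1},
    {"dx":-0.67,"dy":-0.65,"dz":-0.34,"yaw":-0.176,"claw":-1},
    {"dx":-0.67,"dy":-0.65,"dz":-0.34,"yaw":-0.176,"claw":-1},
    {"dx":-0.67,"dy":-0.65,"dz":-0.34,"yaw":-0.176,"claw":-1},
    {"dx":-0.67,"dy":-0.65,"dz":-0.34,"yaw":-0.176,"claw":-1},
    {"dx":-0.67,"dy":-0.65,"dz":-0.34,"yaw":-0.176,"claw":-1},
    {"dx":-0.67,"dy":-0.65,"dz":-0.34,"yaw":-0.176,"claw":-1},
    {"dx":-0.67,"dy":-0.65,"dz":-0.34,"yaw":-0.176,"claw":-1}
  ]
}}

```text
time: 1.48
tool_pos: [0.4008, 0.2033, 0.4002]
tool_rot: [-0.001, -0.001, 1.0, -0.0]
contact_force: [0.0, -0.2, -0.2]
gripper_width: 0.995
grasp_force: 0.0
```

Emit:
{"op": "send_rows", "data": {
  "increments": [
    {"dx":-0.1,"dy":-0.8,"dz":0.06,"claw":-1},
    {"dx":-0.1,"dy":-0.8,"dz":0.06,"claw":-1},
    {"dx":-0.1,"dy":-0.8,"dz":0.06,"claw":-1},
    {"dx":-0.1,"dy":-0.8,"dz":0.06,"claw":-1},
    {"dx":-0.1,"dy":-0.8,"dz":0.06,"claw":-1},
    {"dx":-0.1,"dy":-0.8,"dz":0.06,"claw":-1},
    {"dx":-0.1,"dy":-0.8,"dz":0.06,"claw":-1},
    {"dx":-0.1,"dy":-0.8,"dz":0.06,"claw":-1},
    {"dx":-0.1,"dy":-0.8,"dz":0.06,"claw":-1},
    {"dx":-0.1,"dy":-0.8,"dz":0.06,"claw":-1}
  ]
}}

```text
invalid input
```

Run:
```python
from h import *
T=pose(); np.save("T1.npy",T); print(T.round(4), manip.state()["joint_pos"].round(2))
im=grab("wrist","w1.png")
for u in [(399,250),(443,190),(395,205),(377,157),(451,248)]: 
    P=onz("top",[u],.01); print(u,P.round(3),proj("wrist",P,T).round(0), im[tuple(proj("wrist",P,T).round(0).astype(int)[0,::-1].clip(0,399))])
```

```text
[[-1.000e+00 -2.400e-03 -1.800e-03  4.008e-01]
 [-2.400e-03  1.000e+00 -3.000e-04  2.033e-01]
 [ 1.800e-03 -3.000e-04 -1.000e+00  4.002e-01]
 [ 0.000e+00  0.000e+00  0.000e+00  1.000e+00]] [ 0.3  -0.41  1.75  0.    1.81 -1.27]
(399, 250) [[ 0.411 -0.27   0.01 ]] [[ 43. 163.]] [170 213 177]
(443, 190) [[ 0.575 -0.401  0.01 ]] [[  0. 249.]] [167 208 174]
(395, 205) [[ 0.534 -0.265  0.01 ]] [[ 58. 229.]] [170 212 177]
(377, 157) [[ 0.672 -0.222  0.01 ]] [[ 94. 297.]] [105 109 104]
(451, 248) [[ 0.415 -0.41   0.01 ]] [[-24. 166.]] [167 209 174]
```

View pics/w1.png

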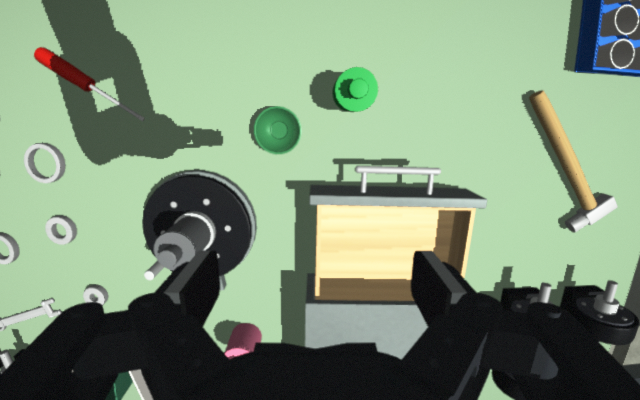

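The move was refused, but the wrist view is still useful. It shows the rotor at (198,222), the drawer interior from (317,203) to (470,300), and the rings at the left. I'll resend the move on its own.

Emit:
{"op": "send_rows", "data": {
  "increments": [
    {"dx":-0.1,"dy":-0.8,"dz":0.06,"yaw":0,"claw":-1},
    {"dx":-0.1,"dy":-0.8,"dz":0.06,"yaw":0,"claw":-1},
    {"dx":-0.1,"dy":-0.8,"dz":0.06,"yaw":0,"claw":-1},
    {"dx":-0.1,"dy":-0.8,"dz":0.06,"yaw":0,"claw":-1},
    {"dx":-0.1,"dy":-0.8,"dz":0.06,"yaw":0,"claw":-1},
    {"dx":-0.1,"dy":-0.8,"dz":0.06,"yaw":0,"claw":-1},
    {"dx":-0.1,"dy":-0.8,"dz":0.06,"yaw":0,"claw":-1},
    {"dx":-0.1,"dy":-0.8,"dz":0.06,"yaw":0,"claw":-1},
    {"dx":-0.1,"dy":-0.8,"dz":0.06,"yaw":0,"claw":-1}
  ]
}}

```text
time: 2.65
tool_pos: [0.452, -0.1964, 0.3711]
tool_rot: [-0.0, -0.001, 1.0, 0.0]
contact_force: [-0.1, 0.1, -0.1]
gripper_width: 1.004
grasp_force: 0.0
```

```bash
cat >> h.py <<'E'
def rings(n,T,im,f=None):
    b=im.astype(int); g=b[...,1]-(b[...,0]+b[...,2])//2
    m=((g<18)&(b[...,1]>105)).astype(np.uint8)*255
    cs,h=cv2.findContours(m,cv2.RETR_CCOMP,cv2.CHAIN_APPROX_NONE)
    out=[]
    for i,c in enumerate(cs):
        if h[0][i][3]>=0 or cv2.contourArea(c)<80: continue
        hs=[cs[j] for j in range(len(cs)) if h[0][j][3]==i]
        if not hs: continue
        k=max(hs,key=cv2.contourArea)
        P=onz(n,c.reshape(-1,2),.0075,T)[:,:2].astype(np.float32)
        H=onz(n,k.reshape(-1,2),.0075,T)[:,:2].astype(np.float32)
        (x,y),r=cv2.minEnclosingCircle(P); (a,b2),q=cv2.minEnclosingCircle(H)
        mn=P.min(0);mx=P.max(0)
        if .015<r<.05 and abs(a-x)<.01 and abs(b2-y)<.01: out.append((x,y,2000*r,2000*q))
        if f and out and out[-1][0]==x: cv2.drawContours(im,[c],-1,(0,0,255),1)
    if f: cv2.imwrite("pics/"+f,im)
    return np.round(out,4)
E
python3 - <<'E'
from h import *
T=pose(); np.save("T2.npy",T); print(T[:3,3].round(4))
im=grab("wrist","w2.png"); print(rings("wrist",T,im,"w2a.png"))
im=cv2.imread("pics/top0.png"); print(rings("top",None,im))
E
```

```text
[ 0.452  -0.1964  0.3711]
[[ 6.72700e-01 -2.20100e-01  4.83945e+01  2.04460e+01]
 [ 5.75600e-01 -3.99900e-01  6.71201e+01  4.53740e+01]
 [ 5.62100e-01  6.99000e-02  8.61758e+01  5.34435e+01]
 [ 5.35400e-01 -2.63800e-01  5.62039e+01  3.27100e+01]
 [ 4.11900e-01 -2.70000e-01  7.18581e+01  5.55843e+01]]
[[ 0.4135 -0.2703 75.5279 57.2899]
 [ 0.5361 -0.2639 57.4863 32.5182]
 [ 0.576  -0.3996 67.4487 45.2813]
 [ 0.6712 -0.2225 48.7222 21.4588]]
```

View pics/w2a.png

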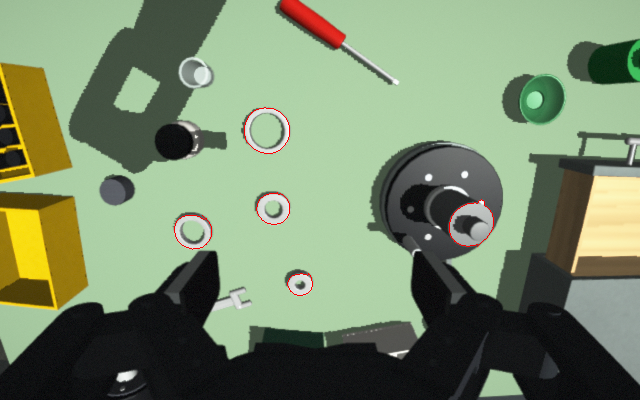

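The ring positions agree between the wrist and top views within 2 mm, and the diameters match rings 1–4. Next is the rotor centre, from the six bolt heads in the top view and the cap knob.

Run:
```python
from h import *
im=cv2.imread("pics/top0.png")
cr=np.array([(562,149),(658,140),(520,235),(576,315),(673,306),(714,216)],float)
uv=np.c_[255+(cr[:,0]-422+.5)/4.7-.5,160+(cr[:,1]+.5)/4.7-.5]
# refine by brightness centroid
g=cv2.cvtColor(im,cv2.COLOR_BGR2GRAY).astype(float); R=[]
for u,v in uv:
    a,b=int(round(u)),int(round(v)); w=g[b-2:b+3,a-2:a+3]; w=np.clip(w-np.median(w)-10,0,None); yy,xx=np.mgrid[b-2:b+3,a-2:a+3]; R.append(((w*xx).sum()/w.sum(),(w*yy).sum()/w.sum()))
R=np.array(R)
P=onz("top",R,.042)[:,:2]; print(P.round(4))
for i,j in((0,4),(1,3),(2,5)): print("mid",((P[i]+P[j])/2).round(4),np.linalg.norm(P[i]-P[j]).round(4))
def up(x,y): return [[255+(x-422+.5)/4.7-.5,160+(y+.5)/4.7-.5]]
print("capknob",onz("top",up(610,189),.150),"sleeve top",onz("top",up(612,197),.126))
print("pin top",onz("top",up(719,109),.1),"pointer",onz("top",up(592,45),.034))
# drawer: crop (x/3+105, y/3+70)
d=np.array([(54,466),(337,472),(344,292),(76,292)])/3.+[105,70]
print("drawer wall tops inner",onz("top",d,.078).round(3)[:, :2].tolist())
T=np.load("T1.npy"); print("wrist1 wall tops",onz("wrist",[[318,205],[475,209],[463,300],[316,300]],.078,T).round(3)[:,:2].tolist())
```

```text
[[ 0.5674  0.0359]
 [ 0.5717 -0.019 ]
 [ 0.5175  0.0591]
 [ 0.4724  0.0277]
 [ 0.477  -0.0268]
 [ 0.5272 -0.05  ]]
mid [0.5222 0.0045] 0.11
mid [0.5221 0.0044] 0.1097
mid [0.5223 0.0045] 0.1095
capknob [[0.52161733 0.00426196 0.15      ]] sleeve top [[0.52233101 0.00418481 0.126     ]]
pin top [[ 0.57559286 -0.05254748  0.1       ]] pointer [[0.63114445 0.01942682 0.034     ]]
drawer wall tops inner [[0.474, 0.442], [0.467, 0.203], [0.625, 0.203], [0.627, 0.437]]
wrist1 wall tops [[0.467, 0.208], [0.473, 0.447], [0.63, 0.449], [0.628, 0.206]]
```

Rotor axis at (0.5222, 0.0044). The three bolt mid-points agree, and so do the knob and the pin radius of 78 mm. Drawer interior spans x 0.47–0.627 and y 0.206–0.444. Now the cap, gripped by its knob.

Emit:
{"op": "send_rows", "data": {
  "increments": [
    {"dx":-0.14,"dy":0.402,"dz":0.25,"yaw":0,"claw":-1},
    {"dx":-0.14,"dy":0.402,"dz":0.25,"yaw":0,"claw":-1},
    {"dx":-0.14,"dy":0.402,"dz":0.25,"yaw":0,"claw":-1},
    {"dx":-0.14,"dy":0.402,"dz":0.25,"yaw":0,"claw":-1},
    {"dx":-0.14,"dy":0.402,"dz":0.25,"yaw":0,"claw":-1},
    {"dx":-0.14,"dy":0.402,"dz":0.4,"yaw":0,"claw":-1},
    {"dx":-0.14,"dy":0.402,"dz":0.48,"yaw":0,"claw":-1},
    {"dx":-0.14,"dy":0.402,"dz":0.48,"yaw":0,"claw":-1},
    {"dx":-0.14,"dy":0.402,"dz":0.48,"yaw":0,"claw":-1},
    {"dx":-0.14,"dy":0.402,"dz":0.48,"yaw":0,"claw":1},
    {"dx":-0.14,"dy":0.402,"dz":0.48,"yaw":0,"claw":1},
    {"dx":-0.14,"dy":0.402,"dz":0.48,"yaw":0,"claw":1},
    {"dx":-0.14,"dy":0.402,"dz":0.48,"yaw":0,"claw":1},
    {"dx":-0.14,"dy":0.402,"dz":0.48,"yaw":0,"claw":1},
    {"dx":-0.14,"dy":0.402,"dz":0.48,"yaw":0,"claw":1},
    {"dx":-0.14,"dy":0.402,"dz":0.48,"yaw":0,"claw":1}
  ]
}}

```text
time: 4.7
tool_pos: [0.5223, 0.0034, 0.1323]
tool_rot: [0.001, -0.0, 1.0, 0.0]
contact_force: [-1.2, 1.7, 5.6]
gripper_width: 0.277
grasp_force: 58.7
```

Emit:
{"op": "send_rows", "data": {
  "increments": [
    {"dx":0,"dy":0,"dz":-0.1,"yaw":0,"claw":1},
    {"dx":0,"dy":0,"dz":-0.2,"yaw":0,"claw":1},
    {"dx":0,"dy":0,"dz":-0.2,"yaw":0,"claw":1},
    {"dx":0,"dy":0,"dz":-0.2,"yaw":0,"claw":1},
    {"dx":-0.036,"dy":0.1,"dz":-0.2,"yaw":0,"claw":1},
    {"dx":-0.036,"dy":0.2,"dz":-0.2,"yaw":0,"claw":1},
    {"dx":-0.036,"dy":0.3,"dz":-0.2,"yaw":0,"claw":1},
    {"dx":-0.036,"dy":0.4,"dz":-0.2,"yaw":0,"claw":1},
    {"dx":-0.036,"dy":0.5,"dz":-0.2,"yaw":0,"claw":1},
    {"dx":-0.036,"dy":0.54,"dz":-0.2,"yaw":0,"claw":1},
    {"dx":-0.036,"dy":0.54,"dz":-0.2,"yaw":0,"claw":1}
  ]
}}

```text
time: 6.08
tool_pos: [0.5386, 0.2736, 0.2289]
tool_rot: [-0.002, -0.001, 1.0, -0.001]
contact_force: [0.1, -0.1, -0.7]
gripper_width: 0.279
grasp_force: 59.6
```

Run:
```python
from h import *
T=pose(); print(T[:3,3].round(4), manip.state()["gripper_width"])
im=grab("wrist","w3.png"); i2=grab("top","t3.png"); np.save("T3.npy",T)
o=np.hstack([cv2.resize(im,(400,250)),cv2.resize(i2[60:260,90:410],(400,250))]); cv2.imwrite("pics/w3c.png",o)
```

```text
[0.5386 0.2736 0.2289] 0.2787410266682679
```

View pics/w3c.png

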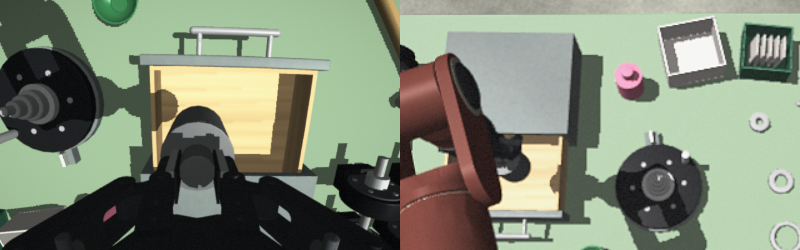

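The cap is held above the drawer's right half. I'll lower and release it.

Emit:
{"op": "send_rows", "data": {
  "increments": [
    {"dx":0,"dy":0,"dz":0.1,"yaw":0,"claw":1},
    {"dx":0,"dy":0,"dz":0.2,"yaw":0,"claw":1},
    {"dx":0,"dy":0,"dz":0.23,"yaw":0,"claw":1},
    {"dx":0,"dy":0,"dz":0.248,"yaw":0,"claw":1},
    {"dx":0,"dy":0,"dz":0.252,"yaw":0,"claw":1},
    {"dx":0,"dy":0,"dz":0.252,"yaw":0,"claw":1},
    {"dx":0,"dy":0,"dz":0.252,"yaw":0,"claw":-1},
    {"dx":0,"dy":0,"dz":0.252,"yaw":0,"claw":-1},
    {"dx":0,"dy":0,"dz":0.252,"yaw":0,"claw":-1},
    {"dx":0,"dy":0,"dz":0.252,"yaw":0,"claw":-1},
    {"dx":0,"dy":0,"dz":0.252,"yaw":0,"claw":-1},
    {"dx":0,"dy":0,"dz":0.1,"yaw":0,"claw":-1},
    {"dx":0,"dy":0,"dz":0,"yaw":0,"claw":-1},
    {"dx":0,"dy":0,"dz":-0.04,"yaw":0,"claw":-1},
    {"dx":0,"dy":0,"dz":-0.04,"yaw":0,"claw":-1}
  ]
}}

```text
time: 8.05
tool_pos: [0.5405, 0.2736, 0.2533]
tool_rot: [0.002, -0.0, 1.0, 0.001]
contact_force: [0.4, -0.4, -1.1]
gripper_width: 1.002
grasp_force: 0.0
```

Run:
```python
from h import *
for n,f,T,(u0,v0,u1,v1) in(("wrist","w2.png",np.load("T2.npy"),(145,115,196,165)),("top","top0.png",None,(434,228,468,258))):
    im=cv2.imread("pics/"+f); g=cv2.cvtColor(im,cv2.COLOR_BGR2GRAY)[v0:v1,u0:u1]
    m=(g<45).astype(np.uint8); c=max(cv2.findContours(m,0,1)[0],key=cv2.contourArea).reshape(-1,2)+[u0,v0]
    for z in(.058,.05): 
        P=onz(n,c,z,T)[:,:2].astype(np.float32); print(n,z,cv2.minEnclosingCircle(P), P.min(0),P.max(0))
im=cv2.imread("pics/t3.png"); print(rings("top",None,im))
T=pose(); print(T[:3,3]);
```

```text
wrist 0.058 ((0.423366904258728, -0.3947329819202423), 0.027720028534531593) [ 0.39910972 -0.42171007] [ 0.44662765 -0.36762387]
wrist 0.05 ((0.42404019832611084, -0.39821189641952515), 0.028204459697008133) [ 0.3993576  -0.42566216] [ 0.44770893 -0.3706273 ]
top 0.058 ((0.42228972911834717, -0.39568883180618286), 0.02652001939713955) [ 0.40099055 -0.42206696] [ 0.4472284  -0.36988804]
top 0.05 ((0.42301103472709656, -0.39855650067329407), 0.026728691533207893) [ 0.40154347 -0.42514297] [ 0.44814664 -0.3725518 ]
[[ 4.12400e-01 -2.70100e-01  7.29456e+01  5.71167e+01]
 [ 5.34600e-01 -2.64700e-01  5.84459e+01  3.18064e+01]
 [ 5.82400e-01  4.30700e-01  5.20480e+01  1.49975e+01]
 [ 5.75200e-01 -4.00500e-01  6.60909e+01  4.54422e+01]
 [ 6.71100e-01 -2.24800e-01  5.00445e+01  1.96258e+01]
 [ 7.79300e-01  7.72000e-02  8.26287e+01  3.85724e+01]]
[0.54047126 0.27359528 0.25329592]
```

Emit:
{"op": "send_rows", "data": {
  "increments": [
    {"dx":0.14,"dy":-0.79,"dz":-0.1,"yaw":0,"claw":-1},
    {"dx":0.14,"dy":-0.79,"dz":-0.1,"yaw":0,"claw":-1},
    {"dx":0.14,"dy":-0.79,"dz":-0.1,"yaw":0,"claw":-1},
    {"dx":0.14,"dy":-0.79,"dz":-0.1,"yaw":0,"claw":-1},
    {"dx":0.14,"dy":-0.79,"dz":-0.1,"yaw":0,"claw":-1},
    {"dx":0.14,"dy":-0.79,"dz":-0.1,"yaw":0,"claw":-1},
    {"dx":0.14,"dy":-0.79,"dz":-0.1,"yaw":0,"claw":-1},
    {"dx":0.14,"dy":-0.79,"dz":-0.1,"yaw":0,"claw":-1},
    {"dx":0.14,"dy":-0.79,"dz":-0.1,"yaw":0,"claw":-1}
  ]
}}

```text
time: 9.18
tool_pos: [0.4691, -0.1209, 0.2989]
tool_rot: [-0.002, -0.0, 1.0, 0.001]
contact_force: [-0.3, 0.0, 0.3]
gripper_width: 1.002
grasp_force: 0.0
```

Run:
```python
from h import *
T=pose(); print(T[:3,3].round(4)); np.save("T4.npy",T)
im=grab("wrist","w4.png"); t=grab("top","t4.png"); print(rings("wrist",T,im.copy()))
print(proj("wrist",[[.5222,.0044,.04],[.5222,.0044,.116]],T), proj("top",[[.5222,.0044,.04],[.5222,.0044,.116]]))
u,v=proj("wrist",[[.5222,.0044,.07]],T)[0].astype(int)
a=cv2.resize(im[max(v-80,0):v+80,u-80:u+80],(480,480),interpolation=cv2.INTER_CUBIC); print(max(v-80,0),u-80)
b=cv2.resize(t[60:250,105:245],(310,421)); o=np.zeros((480,800,3),np.uint8);o[:,:480]=a;o[:421,490:]=b; cv2.imwrite("pics/c4.png",o)
```

```text
[ 0.4691 -0.1209  0.2989]
[[ 6.71500e-01 -2.21300e-01  5.00502e+01  2.04001e+01]
 [ 5.75500e-01 -4.00000e-01  6.98353e+01  4.44514e+01]
 [ 5.35800e-01 -2.63700e-01  5.79041e+01  3.23267e+01]
 [ 5.38300e-01  2.22000e-02  8.58847e+01  6.35474e+01]]
[[410.63897414 209.09576349]
 [430.71540943 229.20675397]] [[296.21474798 207.98752116]
 [295.10286586 202.37714318]]
136 337
```

View pics/c4.png

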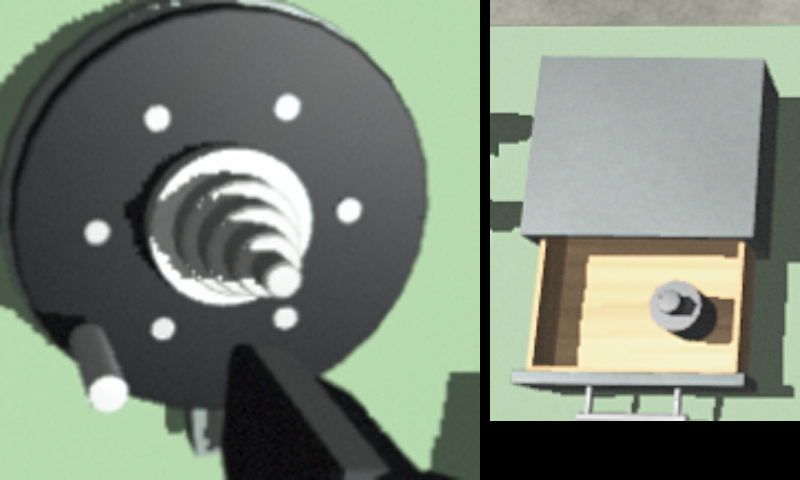

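The cap stands upright in the drawer. The shaft tip at wrist pixel (431,229) matches the predicted axis (430.7,229.2). Next is the jar.

Emit:
{"op": "send_rows", "data": {
  "increments": [
    {"dx":0.091,"dy":-0.549,"dz":0.3,"yaw":0,"claw":-1},
    {"dx":0.091,"dy":-0.549,"dz":0.3,"yaw":0,"claw":-1},
    {"dx":0.091,"dy":-0.549,"dz":0.3,"yaw":0,"claw":-1},
    {"dx":0.091,"dy":-0.549,"dz":0.3,"yaw":0,"claw":-1},
    {"dx":0.091,"dy":-0.549,"dz":0.3,"yaw":0,"claw":-1},
    {"dx":0.091,"dy":-0.549,"dz":0.3,"yaw":0,"claw":-1},
    {"dx":0.091,"dy":-0.549,"dz":0.45,"yaw":0,"claw":-1},
    {"dx":0.091,"dy":-0.549,"dz":0.53,"yaw":0,"claw":-1},
    {"dx":0.091,"dy":-0.549,"dz":0.565,"yaw":0,"claw":-1},
    {"dx":0.091,"dy":-0.549,"dz":0.565,"yaw":0,"claw":-1},
    {"dx":0.091,"dy":-0.549,"dz":0.565,"yaw":0,"claw":1},
    {"dx":0.091,"dy":-0.549,"dz":0.565,"yaw":0,"claw":1},
    {"dx":0.091,"dy":-0.549,"dz":0.565,"yaw":0,"claw":1},
    {"dx":0.091,"dy":-0.549,"dz":0.565,"yaw":0,"claw":1},
    {"dx":0.091,"dy":-0.549,"dz":0.565,"yaw":0,"claw":1},
    {"dx":0.091,"dy":-0.549,"dz":0.5,"yaw":0,"claw":1},
    {"dx":0.091,"dy":-0.549,"dz":0.3,"yaw":0,"claw":1},
    {"dx":0.091,"dy":-0.549,"dz":0.1,"yaw":0,"claw":1},
    {"dx":0.091,"dy":-0.549,"dz":0.1,"yaw":0,"claw":1}
  ]
}}

```text
time: 11.65
tool_pos: [0.4241, -0.3961, 0.2421]
tool_rot: [0.001, -0.0, 1.0, -0.001]
contact_force: [-0.2, -1.1, -1.9]
gripper_width: 0.615
grasp_force: 62.8
```

Emit:
{"op": "send_rows", "data": {
  "increments": [
    {"dx":-0.1,"dy":0.8,"dz":0,"yaw":0,"claw":1},
    {"dx":-0.1,"dy":0.8,"dz":0,"yaw":0,"claw":1},
    {"dx":-0.1,"dy":0.8,"dz":0,"yaw":0,"claw":1},
    {"dx":-0.1,"dy":0.8,"dz":0,"yaw":0,"claw":1},
    {"dx":-0.1,"dy":0.8,"dz":0,"yaw":0,"claw":1},
    {"dx":-0.1,"dy":0.8,"dz":0,"yaw":0,"claw":1},
    {"dx":-0.1,"dy":0.8,"dz":0,"yaw":0,"claw":1},
    {"dx":-0.1,"dy":0.8,"dz":0,"yaw":0,"claw":1}
  ]
}}

```text
time: 12.65
tool_pos: [0.4742, 0.0055, 0.2399]
tool_rot: [0.001, -0.002, 1.0, -0.0]
contact_force: [0.0, 0.5, -1.4]
gripper_width: 0.617
grasp_force: 62.9
```

Emit:
{"op": "send_rows", "data": {
  "increments": [
    {"dx":-0.132,"dy":0.747,"dz":0,"yaw":0,"claw":1},
    {"dx":-0.132,"dy":0.747,"dz":0,"yaw":0,"claw":1},
    {"dx":-0.132,"dy":0.747,"dz":0,"yaw":0,"claw":1},
    {"dx":-0.132,"dy":0.747,"dz":0,"yaw":0,"claw":1},
    {"dx":-0.132,"dy":0.747,"dz":0,"yaw":0,"claw":1},
    {"dx":-0.132,"dy":0.747,"dz":0,"yaw":0,"claw":1},
    {"dx":-0.132,"dy":0.747,"dz":0,"yaw":0,"claw":1},
    {"dx":-0.132,"dy":0.747,"dz":0,"yaw":0,"claw":1},
    {"dx":-0.132,"dy":0.747,"dz":0.1,"yaw":0,"claw":1},
    {"dx":-0.132,"dy":0.747,"dz":0.2,"yaw":0,"claw":1},
    {"dx":-0.132,"dy":0.747,"dz":0.3,"yaw":0,"claw":1},
    {"dx":-0.132,"dy":0.747,"dz":0.37,"yaw":0,"claw":1},
    {"dx":-0.132,"dy":0.747,"dz":0.4,"yaw":0,"claw":1},
    {"dx":-0.132,"dy":0.747,"dz":0.4,"yaw":0,"claw":1},
    {"dx":-0.132,"dy":0.747,"dz":0.4,"yaw":0,"claw":-0.65},
    {"dx":-0.132,"dy":0.747,"dz":0.4,"yaw":0,"claw":-0.65},
    {"dx":-0.132,"dy":0.747,"dz":0.4,"yaw":0,"claw":-0.65}
  ]
}}

```text
time: 14.78
tool_pos: [0.54, 0.3768, 0.0388]
tool_rot: [-0.0, 0.0, 1.0, -0.0]
contact_force: [0.8, -0.5, 0.3]
gripper_width: 0.827
grasp_force: 0.0
```

Emit:
{"op": "send_rows", "data": {
  "increments": [
    {"dx":0,"dy":0,"dz":-0.1,"yaw":0,"claw":-0.65},
    {"dx":0,"dy":0,"dz":-0.22,"yaw":0,"claw":-0.65},
    {"dx":0,"dy":0,"dz":-0.34,"yaw":0,"claw":-0.65},
    {"dx":0,"dy":-0.1,"dz":-0.42,"yaw":0,"claw":-1},
    {"dx":0.1,"dy":-0.8,"dz":-0.42,"yaw":0,"claw":-1},
    {"dx":0.1,"dy":-0.8,"dz":-0.42,"yaw":0,"claw":-1},
    {"dx":0.1,"dy":-0.8,"dz":-0.42,"yaw":0,"claw":-1},
    {"dx":0.1,"dy":-0.8,"dz":-0.42,"yaw":0,"claw":-1},
    {"dx":0.1,"dy":-0.8,"dz":-0.42,"yaw":0,"claw":-1},
    {"dx":0.1,"dy":-0.8,"dz":-0.42,"yaw":0,"claw":-1},
    {"dx":0.1,"dy":-0.8,"dz":-0.42,"yaw":0,"claw":-1},
    {"dx":0.1,"dy":-0.8,"dz":-0.42,"yaw":0,"claw":-1}
  ]
}}

```text
time: 16.27
tool_pos: [0.4901, -0.0222, 0.2486]
tool_rot: [-0.0, -0.0, 1.0, 0.0]
contact_force: [0.3, 1.2, 0.2]
gripper_width: 0.999
grasp_force: 0.0
```

Run:
```python
from h import *
T=pose(); print(T[:3,3].round(4))
im=grab("wrist","w5.png"); t=grab("top","t5.png"); print(rings("wrist",T,im.copy()));print(rings("top",T,t.copy()))
cv2.imwrite("pics/c5.png",cv2.resize(t[60:310,105:505],(800,500)))
```

```text
[ 0.4901 -0.0222  0.2486]
[[ 5.76300e-01 -3.99800e-01  7.46512e+01  4.39905e+01]
 [ 5.18400e-01  3.12600e-01  7.04627e+01  3.07920e+00]
 [ 5.35200e-01 -2.63900e-01  6.18017e+01  3.10985e+01]
 [ 5.35200e-01  8.40000e-03  7.97846e+01  5.54323e+01]
 [ 4.99700e-01  3.02600e-01  7.36690e+01  7.06430e+00]]
[[ 5.34600e-01 -2.64700e-01  5.84459e+01  3.18064e+01]
 [ 5.75600e-01 -4.00300e-01  6.58640e+01  4.54422e+01]
 [ 6.71100e-01 -2.24800e-01  5.00445e+01  1.96258e+01]
 [ 7.80500e-01  7.79000e-02  8.09500e+01  4.10277e+01]]
```

View pics/c5.png

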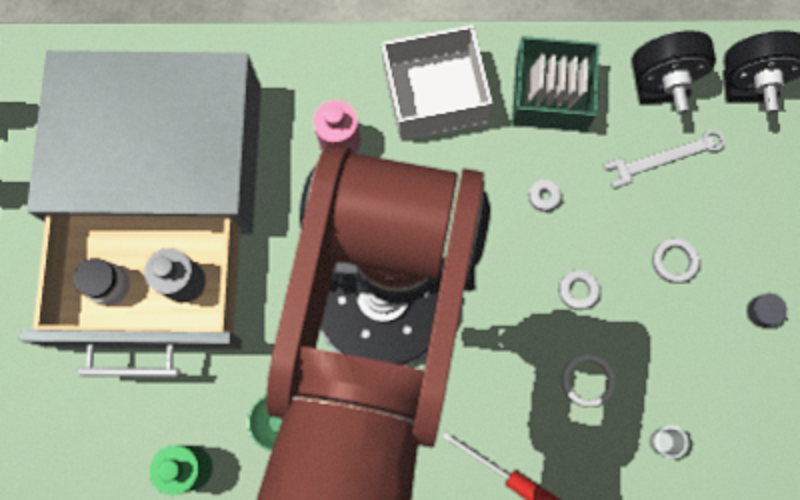

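Cap and jar both stand in the drawer, and ring1 is unmoved. Picking ring1.

Emit:
{"op": "send_rows", "data": {
  "increments": [
    {"dx":0.156,"dy":-0.496,"dz":0.2,"yaw":0,"claw":-1},
    {"dx":0.156,"dy":-0.496,"dz":0.2,"yaw":0,"claw":-1},
    {"dx":0.156,"dy":-0.496,"dz":0.2,"yaw":0,"claw":-1},
    {"dx":0.156,"dy":-0.496,"dz":0.2,"yaw":0,"claw":-1},
    {"dx":0.156,"dy":-0.496,"dz":0.2,"yaw":0,"claw":-1},
    {"dx":0.156,"dy":-0.496,"dz":0.3,"yaw":0,"claw":-1},
    {"dx":0.156,"dy":-0.496,"dz":0.4,"yaw":0,"claw":-1},
    {"dx":0.156,"dy":-0.496,"dz":0.47,"yaw":0,"claw":-1},
    {"dx":0.156,"dy":-0.496,"dz":0.5,"yaw":0,"claw":-1},
    {"dx":0.156,"dy":-0.496,"dz":0.504,"yaw":0,"claw":-1},
    {"dx":0.156,"dy":-0.496,"dz":0.504,"yaw":0,"claw":-1},
    {"dx":0.156,"dy":-0.496,"dz":0.504,"yaw":0,"claw":-1}
  ]
}}

```text
time: 17.88
tool_pos: [0.4134, -0.2717, -0.0014]
tool_rot: [0.001, -0.0, 1.0, -0.001]
contact_force: [-0.6, -0.6, 0.4]
gripper_width: 0.999
grasp_force: 0.0
```

Emit:
{"op": "send_rows", "data": {
  "increments": [
    {"dx":0.002,"dy":0,"dz":0.006,"yaw":0,"claw":-1},
    {"dx":0.002,"dy":0,"dz":0.006,"yaw":0,"claw":1},
    {"dx":0.002,"dy":0,"dz":0.006,"yaw":0,"claw":1},
    {"dx":0.002,"dy":0,"dz":0.006,"yaw":0,"claw":1},
    {"dx":0.002,"dy":0,"dz":0.006,"yaw":0,"claw":1},
    {"dx":0.002,"dy":0,"dz":0.006,"yaw":0,"claw":1}
  ]
}}

```text
time: 18.62
tool_pos: [0.4117, -0.2712, -0.0052]
tool_rot: [0.0, 0.0, 1.0, -0.0]
contact_force: [-1.9, 0.9, 6.2]
gripper_width: 0.79
grasp_force: 68.0
```

Emit:
{"op": "send_rows", "data": {
  "increments": [
    {"dx":0,"dy":0,"dz":-0.1,"yaw":0,"claw":1},
    {"dx":0,"dy":0,"dz":-0.22,"yaw":0,"claw":1},
    {"dx":0,"dy":0,"dz":-0.34,"yaw":0,"claw":1},
    {"dx":-0.221,"dy":0.551,"dz":-0.34,"yaw":0,"claw":1},
    {"dx":-0.221,"dy":0.551,"dz":-0.34,"yaw":0,"claw":1},
    {"dx":-0.221,"dy":0.551,"dz":-0.34,"yaw":0,"claw":1},
    {"dx":-0.221,"dy":0.551,"dz":-0.34,"yaw":0,"claw":1},
    {"dx":-0.221,"dy":0.551,"dz":-0.34,"yaw":0,"claw":1},
    {"dx":-0.221,"dy":0.551,"dz":-0.34,"yaw":0,"claw":1},
    {"dx":-0.221,"dy":0.551,"dz":-0.34,"yaw":0,"claw":1},
    {"dx":-0.221,"dy":0.551,"dz":-0.34,"yaw":0,"claw":1},
    {"dx":-0.221,"dy":0.551,"dz":-0.34,"yaw":0,"claw":1}
  ]
}}

```text
time: 20.12
tool_pos: [0.5214, 0.0038, 0.1637]
tool_rot: [-0.0, 0.001, 1.0, -0.0]
contact_force: [0.1, -0.6, -1.8]
gripper_width: 0.789
grasp_force: 69.2
```

Run:
```python
from h import *
s=manip.state();T=pose(); print(T.round(4),s["gripper_width"],s["joint_pos"].round(2)); np.save("T6.npy",T)
im=grab("wrist","w6.png")
P=proj("wrist",[[.5222,.0044,.116],[.5222,.0044,.052]]+[[T[0,3]+dx,T[1,3],.178] for dx in(-.035,-.0267,.0267)],T); print(P.round(1))
cv2.imwrite("pics/c6.png",cv2.resize(im[140:400,150:490],(800,600)))
```

```text
[[-1.000e+00  1.600e-03 -1.000e-04  5.214e-01]
 [ 1.600e-03  1.000e+00 -1.000e-04  3.800e-03]
 [ 1.000e-04 -1.000e-04 -1.000e+00  1.637e-01]
 [ 0.000e+00  0.000e+00  0.000e+00  1.000e+00]] 0.7890996990583632 [-0.14 -0.15  1.92 -0.    1.37 -1.7 ]
[[315.4 225.2]
 [315.2 198.7]
 [314.  193.4]
 [314.1 212.8]
 [314.4 323. ]]
```

View pics/c6.png

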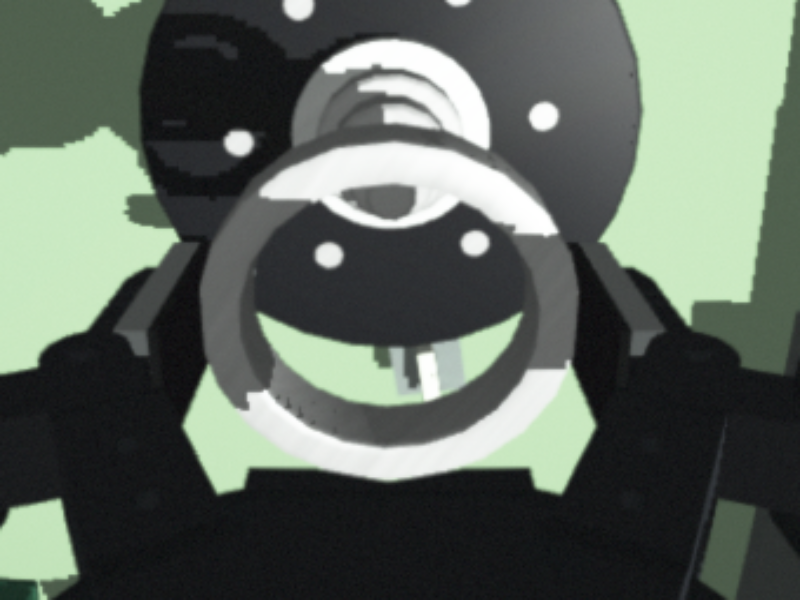

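Run:
```python
from h import *
T=np.load("T6.npy")
c=np.array([(390,141),(390,480),(390,187),(390,447),(202,300),(578,295)],float)
uv=c/[800/340,600/260]+[150,140]
for z in(.1839,.181): print(z,onz("wrist",uv,z,T)[:,:2].round(4).tolist())
```

```text
0.1839 [[0.4881, 0.0045], [0.5573, 0.0044], [0.4963, 0.0045], [0.5495, 0.0044], [0.5179, -0.029], [0.5171, 0.0379]]
0.181 [[0.4889, 0.0045], [0.5597, 0.0044], [0.4973, 0.0045], [0.5517, 0.0044], [0.5194, -0.0298], [0.5186, 0.0387]]
```

Measured in hand, ring1's centre is at (0.523, 0.0045), within 1 mm of the axis. I'll lower it, checking the force partway.

Emit:
{"op": "send_rows", "data": {
  "increments": [
    {"dx":0.001,"dy":0,"dz":0.05,"yaw":0,"claw":1},
    {"dx":0.001,"dy":0,"dz":0.1,"yaw":0,"claw":1},
    {"dx":0.001,"dy":0,"dz":0.15,"yaw":0,"claw":1},
    {"dx":0.001,"dy":0,"dz":0.18,"yaw":0,"claw":1},
    {"dx":0.001,"dy":0,"dz":0.195,"yaw":0,"claw":1},
    {"dx":0.001,"dy":0,"dz":0.205,"yaw":0,"claw":1},
    {"dx":0.001,"dy":0,"dz":0.21,"yaw":0,"claw":1},
    {"dx":0.001,"dy":0,"dz":0.21,"yaw":0,"claw":1}
  ]
}}

```text
time: 21.18
tool_pos: [0.5215, 0.0047, 0.0593]
tool_rot: [0.0, -0.0, 1.0, -0.0]
contact_force: [-0.5, 1.1, -1.6]
gripper_width: 0.79
grasp_force: 69.2
```

Emit:
{"op": "send_rows", "data": {
  "increments": [
    {"dx":0,"dy":0,"dz":0.01,"yaw":0,"claw":1},
    {"dx":0,"dy":0,"dz":0.018,"yaw":0,"claw":1},
    {"dx":0,"dy":0,"dz":0.022,"yaw":0,"claw":1},
    {"dx":0,"dy":0,"dz":0.022,"yaw":0,"claw":1},
    {"dx":0,"dy":0,"dz":0.022,"yaw":0,"claw":-1},
    {"dx":0,"dy":0,"dz":0.022,"yaw":0,"claw":-1},
    {"dx":0,"dy":0,"dz":0.022,"yaw":0,"claw":-1},
    {"dx":0,"dy":0,"dz":0.022,"yaw":0,"claw":-1}
  ]
}}

```text
time: 22.18
tool_pos: [0.5213, 0.0048, 0.048]
tool_rot: [0.0, -0.0, 1.0, -0.0]
contact_force: [-0.8, 0.5, -0.7]
gripper_width: 0.999
grasp_force: 0.0
```

Emit:
{"op": "send_rows", "data": {
  "increments": [
    {"dx":0,"dy":0,"dz":-0.1,"yaw":0,"claw":-1},
    {"dx":0,"dy":0,"dz":-0.2,"yaw":0,"claw":-1},
    {"dx":0,"dy":0,"dz":-0.3,"yaw":0,"claw":-1},
    {"dx":-0.05,"dy":-0.6,"dz":-0.4,"yaw":0,"claw":-1},
    {"dx":-0.05,"dy":-0.6,"dz":-0.4,"yaw":0,"claw":-1},
    {"dx":-0.05,"dy":-0.6,"dz":-0.4,"yaw":0,"claw":-1},
    {"dx":-0.05,"dy":-0.6,"dz":-0.4,"yaw":0,"claw":-1},
    {"dx":-0.05,"dy":-0.6,"dz":-0.4,"yaw":0,"claw":-1},
    {"dx":-0.05,"dy":-0.6,"dz":-0.4,"yaw":0,"claw":-1},
    {"dx":-0.05,"dy":-0.6,"dz":-0.4,"yaw":0,"claw":-1}
  ]
}}

```text
time: 23.42
tool_pos: [0.546, -0.2949, 0.2474]
tool_rot: [-0.0, 0.0, 1.0, 0.0]
contact_force: [1.2, -0.5, 0.5]
gripper_width: 1.002
grasp_force: 0.0
```

Run:
```python
from h import *
T=pose(); print(T[:3,3].round(4)); np.save("T7.npy",T)
im=grab("wrist","w7.png"); t=grab("top","t7.png"); print(rings("wrist",T,im.copy()));print(rings("top",T,t.copy()))
u,v=proj("wrist",[[.5222,.0044,.06]],T)[0].astype(int); print(u,v)
a=cv2.resize(im[max(v-60,0):v+60,u-60:min(640,u+60)],(400,400),interpolation=2); b=cv2.resize(t[170:240,265:335],(400,400),interpolation=2)
cv2.imwrite("pics/c7.png",np.hstack([a,b]))
```

```text
[ 0.546  -0.2949  0.2474]
[[ 8.64700e-01 -2.21000e-02  3.72900e+01  6.83600e+00]
 [ 6.73600e-01 -2.20300e-01  4.58023e+01  2.06934e+01]
 [ 5.75200e-01 -4.00900e-01  6.58319e+01  4.45683e+01]
 [ 5.36400e-01 -2.63200e-01  5.58270e+01  3.20871e+01]]
[[ 0.5378 -0.2678 64.7548 31.9486]
 [ 0.672  -0.2243 49.5032 19.6258]
 [ 0.7835  0.0765 74.6106 38.5724]]
591 158
```

View pics/c7.png

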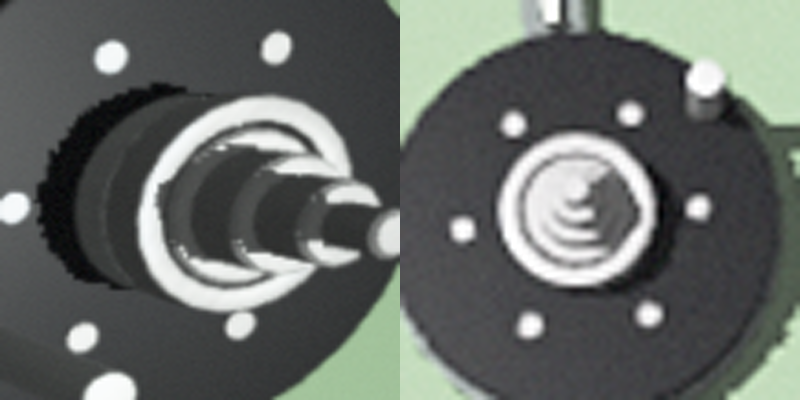

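Ring1 is home, with its rim seated flat on the boss. Ring2 is next.

Emit:
{"op": "send_rows", "data": {
  "increments": [
    {"dx":-0.059,"dy":-0.211,"dz":0.1,"yaw":0,"claw":-1},
    {"dx":-0.059,"dy":-0.211,"dz":0.2,"yaw":0,"claw":-1},
    {"dx":-0.059,"dy":-0.211,"dz":0.3,"yaw":0,"claw":-1},
    {"dx":-0.059,"dy":-0.211,"dz":0.4,"yaw":0,"claw":-1},
    {"dx":-0.059,"dy":-0.211,"dz":0.47,"yaw":0,"claw":-1},
    {"dx":-0.059,"dy":-0.211,"dz":0.495,"yaw":0,"claw":-1},
    {"dx":-0.059,"dy":-0.211,"dz":0.501,"yaw":0,"claw":-1},
    {"dx":-0.059,"dy":-0.211,"dz":0.501,"yaw":0,"claw":-1},
    {"dx":-0.059,"dy":-0.211,"dz":0.501,"yaw":0,"claw":-1},
    {"dx":-0.059,"dy":-0.211,"dz":0.501,"yaw":0,"claw":1},
    {"dx":-0.059,"dy":-0.211,"dz":0.501,"yaw":0,"claw":1},
    {"dx":-0.059,"dy":-0.211,"dz":0.501,"yaw":0,"claw":1},
    {"dx":-0.059,"dy":-0.211,"dz":0.501,"yaw":0,"claw":1},
    {"dx":-0.059,"dy":-0.211,"dz":0.501,"yaw":0,"claw":1}
  ]
}}

```text
time: 25.28
tool_pos: [0.5768, -0.4015, -0.0006]
tool_rot: [0.001, -0.0, 1.0, -0.001]
contact_force: [-0.4, 0.9, 6.0]
gripper_width: 0.69
grasp_force: 64.9
```

Emit:
{"op": "send_rows", "data": {
  "increments": [
    {"dx":0,"dy":0,"dz":-0.1,"yaw":0,"claw":1},
    {"dx":0,"dy":0,"dz":-0.22,"yaw":0,"claw":1},
    {"dx":0,"dy":0,"dz":-0.33,"yaw":0,"claw":1},
    {"dx":0.109,"dy":0.812,"dz":-0.33,"yaw":0,"claw":1},
    {"dx":0.109,"dy":0.812,"dz":-0.33,"yaw":0,"claw":1},
    {"dx":0.109,"dy":0.812,"dz":-0.33,"yaw":0,"claw":1},
    {"dx":0.109,"dy":0.812,"dz":-0.33,"yaw":0,"claw":1},
    {"dx":0.109,"dy":0.812,"dz":-0.33,"yaw":0,"claw":1},
    {"dx":0.109,"dy":0.812,"dz":-0.33,"yaw":0,"claw":1},
    {"dx":0.109,"dy":0.812,"dz":-0.33,"yaw":0,"claw":1},
    {"dx":0.109,"dy":0.812,"dz":-0.33,"yaw":0,"claw":1},
    {"dx":0.109,"dy":0.812,"dz":-0.33,"yaw":0,"claw":1},
    {"dx":0.109,"dy":0.812,"dz":-0.33,"yaw":0,"claw":1}
  ]
}}

```text
time: 26.9
tool_pos: [0.5213, 0.0042, 0.1622]
tool_rot: [-0.0, 0.001, 1.0, -0.0]
contact_force: [-0.9, -0.9, -1.4]
gripper_width: 0.695
grasp_force: 65.8
```

```bash
cat >> h.py <<'E'
def inhand(f,D,off):
    # held ring: top face z = tcp+off+.015; ring brighter than black fingers; scan the centre column for transitions
    T=pose(); s=manip.state(); print(T[:3,3].round(4),"w",s["gripper_width"])
    im=grab("wrist",f); z=T[2,3]+off+.015; c=T[:3,3].copy(); c[2]=z
    u=int(round(proj("wrist",c,T)[0,0]))
    g=cv2.cvtColor(im,cv2.COLOR_BGR2GRAY).astype(int)[:,u-2:u+3].mean(1)
    ex=[proj("wrist",c+[dx,0,0],T)[0,1] for dx in(-D/2,D/2)]
    print("col",u,"expected near/far rows",np.round(ex,1))
    for e in ex:
        a=int(e); print([(r,int(g[r])) for r in range(max(a-10,0),min(a+11,400))])
    cv2.imwrite("pics/c_"+f,cv2.resize(im[140:400,150:490],(800,600)))
E
python3 -c "
from h import *
inhand('w8.png',.062,.0006)"
```

```text
[0.5213 0.0042 0.1622] w 0.6950981085662252
col 314 expected near/far rows [203.7 332.6]
[(193, 245), (194, 204), (195, 118), (196, 77), (197, 72), (198, 75), (199, 75), (200, 75), (201, 74), (202, 75), (203, 79), (204, 106), (205, 175), (206, 232), (207, 243), (208, 245), (209, 247), (210, 248), (211, 247), (212, 247), (213, 246)]
[(322, 242), (323, 241), (324, 241), (325, 240), (326, 240), (327, 240), (328, 240), (329, 239), (330, 235), (331, 221), (332, 219), (333, 220), (334, 219), (335, 219), (336, 220), (337, 219), (338, 219), (339, 219), (340, 219), (341, 219), (342, 219)]
```

View pics/c_w8.png

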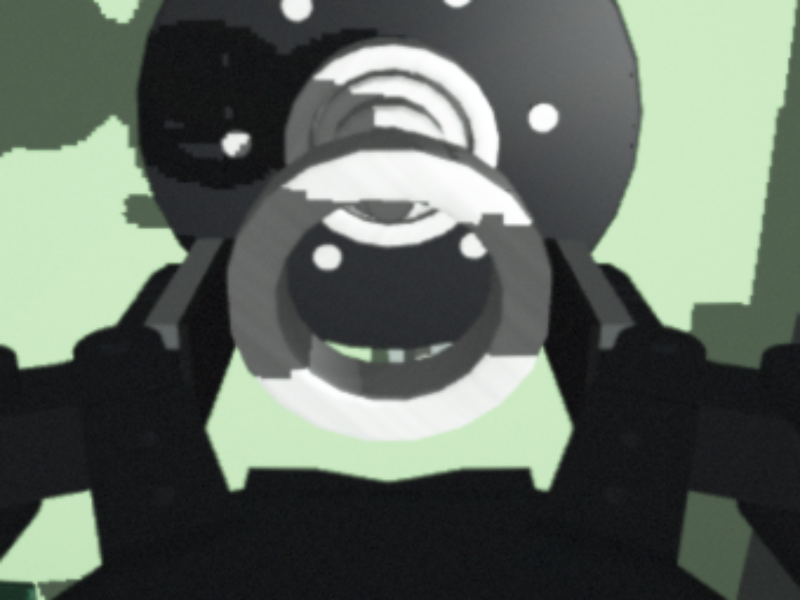

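Emit:
{"op": "send_rows", "data": {
  "increments": [
    {"dx":0,"dy":0,"dz":0.05,"yaw":0,"claw":1},
    {"dx":0,"dy":0,"dz":0.1,"yaw":0,"claw":1},
    {"dx":0,"dy":0,"dz":0.13,"yaw":0,"claw":1},
    {"dx":0,"dy":0,"dz":0.15,"yaw":0,"claw":1},
    {"dx":0,"dy":0,"dz":0.16,"yaw":0,"claw":1},
    {"dx":0,"dy":0,"dz":0.165,"yaw":0,"claw":1},
    {"dx":0,"dy":0,"dz":0.165,"yaw":0,"claw":1}
  ]
}}

```text
time: 27.82
tool_pos: [0.5216, 0.0052, 0.0803]
tool_rot: [0.0, -0.0, 1.0, -0.0]
contact_force: [0.0, -1.0, -1.7]
gripper_width: 0.695
grasp_force: 65.8
```

Emit:
{"op": "send_rows", "data": {
  "increments": [
    {"dx":0,"dy":0,"dz":0.01,"yaw":0,"claw":1},
    {"dx":0,"dy":0,"dz":0.016,"yaw":0,"claw":1},
    {"dx":0,"dy":0,"dz":0.02,"yaw":0,"claw":1},
    {"dx":0,"dy":0,"dz":0.02,"yaw":0,"claw":1},
    {"dx":0,"dy":0,"dz":0.02,"yaw":0,"claw":-0.8},
    {"dx":0,"dy":0,"dz":0.02,"yaw":0,"claw":-0.8},
    {"dx":0,"dy":0,"dz":0.02,"yaw":0,"claw":-0.8},
    {"dx":0,"dy":0,"dz":0.02,"yaw":0,"claw":-0.8}
  ]
}}

```text
time: 28.82
tool_pos: [0.5212, 0.0053, 0.0699]
tool_rot: [0.0, -0.0, 1.0, 0.0]
contact_force: [0.7, -0.1, 0.2]
gripper_width: 0.901
grasp_force: 0.0
```

Emit:
{"op": "send_rows", "data": {
  "increments": [
    {"dx":0,"dy":0,"dz":-0.1,"yaw":0,"claw":-1},
    {"dx":0,"dy":0,"dz":-0.2,"yaw":0,"claw":-1},
    {"dx":0,"dy":0,"dz":-0.3,"yaw":0,"claw":-1},
    {"dx":-0.03,"dy":-0.4,"dz":-0.36,"yaw":0,"claw":-1},
    {"dx":-0.03,"dy":-0.4,"dz":-0.36,"yaw":0,"claw":-1},
    {"dx":-0.03,"dy":-0.4,"dz":-0.36,"yaw":0,"claw":-1},
    {"dx":-0.03,"dy":-0.4,"dz":-0.36,"yaw":0,"claw":-1},
    {"dx":-0.03,"dy":-0.4,"dz":-0.36,"yaw":0,"claw":-1},
    {"dx":-0.03,"dy":-0.4,"dz":-0.36,"yaw":0,"claw":-1}
  ]
}}

```text
time: 29.95
tool_pos: [0.536, -0.1932, 0.2492]
tool_rot: [-0.0, -0.001, 1.0, 0.001]
contact_force: [-1.0, 1.0, -0.1]
gripper_width: 0.998
grasp_force: 0.0
```

Run:
```python
from h import *
T=pose(); print(T[:3,3].round(4)); np.save("T9.npy",T)
im=grab("wrist","w9.png"); t=grab("top","t9.png"); print(rings("wrist",T,im.copy()));print(rings("top",T,t.copy()))
u,v=proj("wrist",[[.5222,.0044,.06]],T)[0].astype(int); print(u,v)
a=cv2.resize(im[max(v-60,0):v+60,u-60:min(640,u+60)],(400,400),interpolation=2); b=cv2.resize(t[170:240,265:335],(400,400),interpolation=2)
cv2.imwrite("pics/c9.png",np.hstack([a,b]))
```

```text
[ 0.536  -0.1932  0.2492]
[[ 6.72200e-01 -2.21000e-01  4.86315e+01  2.01623e+01]
 [ 5.36500e-01  5.11000e-02  9.54930e+01  5.33325e+01]]
[[7.79400e-01 7.74000e-02 8.25602e+01 3.85724e+01]]
501 166
```

View pics/c9.png

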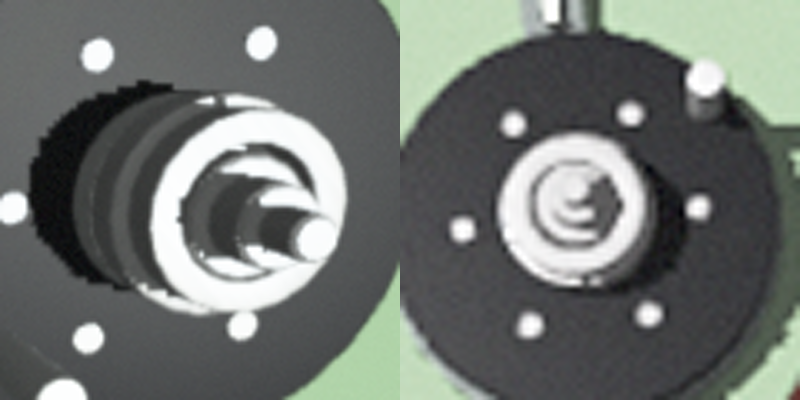

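Ring2 is home. Ring3 wasn't detected this time, possibly because of the arm's shadow, so I'll retry with a lower brightness threshold.

```bash
sed -i 's/def rings(n,T,im,f=None):/def rings(n,T,im,f=None,vmin=105,gm=18):/; s/(g<18)&(b\[...,1\]>105)/(g<gm)\&(b[...,1]>vmin)/' h.py
python3 - <<'E'
from h import *
T=np.load("T9.npy")
for vm,gm in((60,8),(70,12),(80,10),(45,8)):
  for n,f in(("wrist","w9.png"),("top","t9.png")):
    im=cv2.imread("pics/"+f); print(vm,gm,n,rings(n,T if n=="wrist" else None,im,None,vm,gm).tolist())
print(proj("wrist",[[.5357,-.2638,.0075]],T),proj("top",[[.5357,-.2638,.0075]]))
E
```

```text
60 8 wrist [[0.6712, -0.2215, 48.0711, 18.5428], [0.5354, -0.2639, 54.5086, 31.5404]]
60 8 top [[0.632, 0.017, 43.6888, 6.0061], [0.8294, -0.5643, 72.8515, 6.553]]
70 12 wrist [[0.8775, -0.455, 39.325, 4.3681], [0.6721, -0.221, 48.354, 19.2449], [0.64, 0.0258, 43.2404, 4.7545], [0.5355, -0.2641, 55.4879, 31.0794]]
70 12 top [[0.7882, 0.6437, 73.8026, 23.3175], [0.8247, -0.5652, 81.2737, 19.0771]]
80 10 wrist [[0.6718, -0.2216, 47.1941, 19.9813], [0.6377, 0.0191, 31.062, 6.2048], [0.5353, -0.2641, 55.3068, 32.3504]]
80 10 top [[0.5335, 0.0079, 77.1998, 8.4152], [0.775, 0.0759, 88.0868, 35.7836], [0.8308, -0.5633, 70.7466, 6.553]]
45 8 wrist [[0.8355, 0.1666, 50.7873, 4.2755], [0.6712, -0.2215, 48.0711, 18.5428], [0.5354, -0.2639, 54.5086, 31.5404]]
45 8 top [[0.5029, -0.524, 50.8218, 8.5343]]
[[255.47664312 169.99229753]] [[394.18406929 204.49931428]]
```

Emit:
{"op": "send_rows", "data": {
  "increments": [
    {"dx":0.001,"dy":-0.142,"dz":0.1,"yaw":0,"claw":-1},
    {"dx":0.001,"dy":-0.142,"dz":0.2,"yaw":0,"claw":-1},
    {"dx":0.001,"dy":-0.142,"dz":0.3,"yaw":0,"claw":-1},
    {"dx":0.001,"dy":-0.142,"dz":0.4,"yaw":0,"claw":-1},
    {"dx":0.001,"dy":-0.142,"dz":0.47,"yaw":0,"claw":-1},
    {"dx":0.001,"dy":-0.142,"dz":0.495,"yaw":0,"claw":-1},
    {"dx":0.001,"dy":-0.142,"dz":0.501,"yaw":0,"claw":-1},
    {"dx":0.001,"dy":-0.142,"dz":0.501,"yaw":0,"claw":-1},
    {"dx":0.001,"dy":-0.142,"dz":0.501,"yaw":0,"claw":1},
    {"dx":0.001,"dy":-0.142,"dz":0.501,"yaw":0,"claw":1},
    {"dx":0.001,"dy":-0.142,"dz":0.501,"yaw":0,"claw":1},
    {"dx":0.001,"dy":-0.142,"dz":0.501,"yaw":0,"claw":1},
    {"dx":0.001,"dy":-0.142,"dz":0.501,"yaw":0,"claw":1},
    {"dx":0.001,"dy":-0.142,"dz":0.501,"yaw":0,"claw":1}
  ]
}}

```text
time: 31.8
tool_pos: [0.5369, -0.2665, 0.0011]
tool_rot: [0.001, -0.0, 1.0, -0.001]
contact_force: [0.2, 0.7, 5.4]
gripper_width: 0.59
grasp_force: 63.9
```

Emit:
{"op": "send_rows", "data": {
  "increments": [
    {"dx":0,"dy":0,"dz":-0.1,"yaw":0,"claw":1},
    {"dx":0,"dy":0,"dz":-0.22,"yaw":0,"claw":1},
    {"dx":0,"dy":0,"dz":-0.32,"yaw":0,"claw":1},
    {"dx":0.027,"dy":0.542,"dz":-0.324,"yaw":0,"claw":1},
    {"dx":0.027,"dy":0.542,"dz":-0.324,"yaw":0,"claw":1},
    {"dx":0.027,"dy":0.542,"dz":-0.324,"yaw":0,"claw":1},
    {"dx":0.027,"dy":0.542,"dz":-0.324,"yaw":0,"claw":1},
    {"dx":0.027,"dy":0.542,"dz":-0.324,"yaw":0,"claw":1},
    {"dx":0.027,"dy":0.542,"dz":-0.324,"yaw":0,"claw":1},
    {"dx":0.027,"dy":0.542,"dz":-0.324,"yaw":0,"claw":1},
    {"dx":0.027,"dy":0.542,"dz":-0.324,"yaw":0,"claw":1}
  ]
}}

```text
time: 33.17
tool_pos: [0.5222, 0.0042, 0.1611]
tool_rot: [-0.0, 0.001, 1.0, -0.0]
contact_force: [-0.4, -0.3, -1.8]
gripper_width: 0.596
grasp_force: 63.7
```

```bash
python3 -c "
from h import *
inhand('w10.png',.054,-.0011)
T=pose()
for off in(-.0011,-.003,-.005): print(off,[proj('wrist',T[:3,3]+[d,0,off+.015],T)[0,1].round(1) for d in(-.027,.027)])"
```

```text
[0.5222 0.0042 0.1611] w 0.5963480577988161
col 314 expected near/far rows [211.8 323. ]
[(201, 104), (202, 105), (203, 101), (204, 85), (205, 79), (206, 78), (207, 79), (208, 80), (209, 81), (210, 86), (211, 100), (212, 134), (213, 223), (214, 247), (215, 250), (216, 251), (217, 251), (218, 252), (219, 252), (220, 252), (221, 252)]
[(313, 241), (314, 240), (315, 240), (316, 241), (317, 242), (318, 243), (319, 241), (320, 236), (321, 230), (322, 228), (323, 228), (324, 228), (325, 227), (326, 228), (327, 227), (328, 227), (329, 227), (330, 228), (331, 227), (332, 228), (333, 227)]
-0.0011 [np.float64(211.8), np.float64(323.0)]
-0.003 [np.float64(210.5), np.float64(320.5)]
-0.005 [np.float64(209.1), np.float64(318.0)]
```

Emit:
{"op": "send_rows", "data": {
  "increments": [
    {"dx":0,"dy":0,"dz":0.05,"yaw":0,"claw":1},
    {"dx":0,"dy":0,"dz":0.09,"yaw":0,"claw":1},
    {"dx":0,"dy":0,"dz":0.11,"yaw":0,"claw":1},
    {"dx":0,"dy":0,"dz":0.12,"yaw":0,"claw":1},
    {"dx":0,"dy":0,"dz":0.128,"yaw":0,"claw":1},
    {"dx":0,"dy":0,"dz":0.13,"yaw":0,"claw":1},
    {"dx":0,"dy":0,"dz":0.13,"yaw":0,"claw":1}
  ]
}}

```text
time: 34.1
tool_pos: [0.5225, 0.0053, 0.0968]
tool_rot: [0.0, -0.0, 1.0, -0.0]
contact_force: [0.3, 0.2, -1.0]
gripper_width: 0.595
grasp_force: 63.7
```

Ring3 is entering without force. I'll seat and release it.

Emit:
{"op": "send_rows", "data": {
  "increments": [
    {"dx":0,"dy":0,"dz":0.01,"yaw":0,"claw":1},
    {"dx":0,"dy":0,"dz":0.016,"yaw":0,"claw":1},
    {"dx":0,"dy":0,"dz":0.02,"yaw":0,"claw":1},
    {"dx":0,"dy":0,"dz":0.02,"yaw":0,"claw":1},
    {"dx":0,"dy":0,"dz":0.02,"yaw":0,"claw":-0.8},
    {"dx":0,"dy":0,"dz":0.02,"yaw":0,"claw":-0.8},
    {"dx":0,"dy":0,"dz":0.02,"yaw":0,"claw":-0.8},
    {"dx":0,"dy":0,"dz":0.02,"yaw":0,"claw":-0.8},
    {"dx":0,"dy":0,"dz":-0.1,"yaw":0,"claw":-1},
    {"dx":0,"dy":0,"dz":-0.2,"yaw":0,"claw":-1},
    {"dx":0,"dy":0,"dz":-0.3,"yaw":0,"claw":-1},
    {"dx":-0.16,"dy":-0.34,"dz":-0.32,"yaw":0,"claw":-1},
    {"dx":-0.16,"dy":-0.34,"dz":-0.32,"yaw":0,"claw":-1},
    {"dx":-0.16,"dy":-0.34,"dz":-0.32,"yaw":0,"claw":-1},
    {"dx":-0.16,"dy":-0.34,"dz":-0.32,"yaw":0,"claw":-1},
    {"dx":-0.16,"dy":-0.34,"dz":-0.32,"yaw":0,"claw":-1}
  ]
}}

```text
time: 36.1
tool_pos: [0.602, -0.1646, 0.2559]
tool_rot: [-0.0, 0.0, 1.0, 0.0]
contact_force: [0.5, -0.5, 0.3]
gripper_width: 0.999
grasp_force: 0.0
```

Run:
```python
from h import *
T=pose(); print(T[:3,3].round(4)); np.save("T11.npy",T)
im=grab("wrist","w11.png"); t=grab("top","t11.png")
for vm,gm in((105,18),(60,8),(80,10)): print(rings("wrist",T,im.copy(),None,vm,gm).tolist(),rings("top",T,t.copy(),None,vm,gm).tolist())
g=cv2.cvtColor(t,cv2.COLOR_BGR2GRAY)
# top view: bright annulus of the uppermost ring, at z=.099
u,v=proj("top",[[.5222,.0044,.099]])[0]; print(u,v)
m=np.zeros_like(g); m[int(v)-14:int(v)+15,int(u)-14:int(u)+15]=(g[int(v)-14:int(v)+15,int(u)-14:int(u)+15]>180)*255
c=max(cv2.findContours(m,0,1)[0],key=cv2.contourArea); P=onz("top",c.reshape(-1,2),.099)[:,:2].astype(np.float32); print(cv2.minEnclosingCircle(P))
u,v=proj("wrist",[[.5222,.0044,.08]],T)[0].astype(int); print(u,v)
a=cv2.resize(im[max(v-60,0):v+60,u-60:min(640,u+60)],(400,400),interpolation=2); b=cv2.resize(t[170:240,265:335],(400,400),interpolation=2)
cv2.imwrite("pics/c11.png",np.hstack([a,b]))
```

```text
[ 0.602  -0.1646  0.2559]
[[0.6717, -0.2225, 47.1777, 19.9778]] [[0.5082, -0.5264, 41.6893, 11.3413], [0.5336, 0.0077, 76.2698, 16.9987], [0.7794, 0.0774, 82.5602, 38.5724]]
[[0.6719, -0.2224, 46.0093, 19.0601]] []
[[0.6718, -0.2219, 46.2521, 19.5722]] [[0.775, 0.0759, 88.0868, 35.7836], [0.8308, -0.5633, 70.7466, 6.553]]
295.3660554299733 203.70518333824
((0.5171883702278137, 0.0076052178628742695), 0.03245403617620468)
489 100
```

View pics/c11.png

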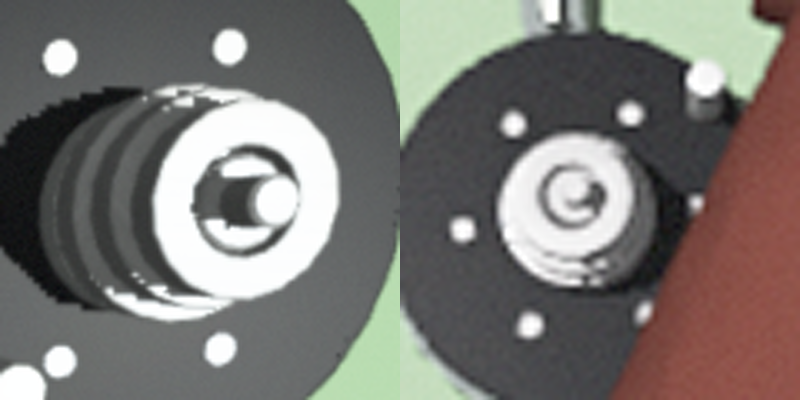

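Ring3 is home; the stack is evenly spaced and flat. Ring4 is last.

Emit:
{"op": "send_rows", "data": {
  "increments": [
    {"dx":-0.14,"dy":-0.115,"dz":0.1,"yaw":0,"claw":-1},
    {"dx":-0.14,"dy":-0.115,"dz":0.2,"yaw":0,"claw":-1},
    {"dx":-0.14,"dy":-0.115,"dz":0.3,"yaw":0,"claw":-1},
    {"dx":-0.14,"dy":-0.115,"dz":0.4,"yaw":0,"claw":-1},
    {"dx":-0.14,"dy":-0.115,"dz":0.47,"yaw":0,"claw":-1},
    {"dx":-0.14,"dy":-0.115,"dz":0.5,"yaw":0,"claw":-1},
    {"dx":-0.14,"dy":-0.115,"dz":0.508,"yaw":0,"claw":-1},
    {"dx":-0.14,"dy":-0.115,"dz":0.508,"yaw":0,"claw":-1},
    {"dx":-0.14,"dy":-0.115,"dz":0.508,"yaw":0,"claw":1},
    {"dx":-0.14,"dy":-0.115,"dz":0.508,"yaw":0,"claw":1},
    {"dx":-0.14,"dy":-0.115,"dz":0.508,"yaw":0,"claw":1},
    {"dx":-0.14,"dy":-0.115,"dz":0.508,"yaw":0,"claw":1},
    {"dx":-0.14,"dy":-0.115,"dz":0.508,"yaw":0,"claw":1},
    {"dx":-0.14,"dy":-0.115,"dz":0.508,"yaw":0,"claw":1}
  ]
}}

```text
time: 37.95
tool_pos: [0.6733, -0.2227, 0.004]
tool_rot: [0.001, -0.0, 1.0, -0.0]
contact_force: [0.1, 0.2, 5.1]
gripper_width: 0.478
grasp_force: 61.2
```

Emit:
{"op": "send_rows", "data": {
  "increments": [
    {"dx":0,"dy":0,"dz":-0.1,"yaw":0,"claw":1},
    {"dx":0,"dy":0,"dz":-0.22,"yaw":0,"claw":1},
    {"dx":0,"dy":0,"dz":-0.32,"yaw":0,"claw":1},
    {"dx":0.3,"dy":0.454,"dz":-0.324,"yaw":0,"claw":1},
    {"dx":0.3,"dy":0.454,"dz":-0.324,"yaw":0,"claw":1},
    {"dx":0.3,"dy":0.454,"dz":-0.324,"yaw":0,"claw":1},
    {"dx":0.3,"dy":0.454,"dz":-0.324,"yaw":0,"claw":1},
    {"dx":0.3,"dy":0.454,"dz":-0.324,"yaw":0,"claw":1},
    {"dx":0.3,"dy":0.454,"dz":-0.324,"yaw":0,"claw":1},
    {"dx":0.3,"dy":0.454,"dz":-0.324,"yaw":0,"claw":1},
    {"dx":0.3,"dy":0.454,"dz":-0.324,"yaw":0,"claw":1}
  ]
}}

```text
time: 39.33
tool_pos: [0.5229, 0.0036, 0.1643]
tool_rot: [0.0, 0.001, 1.0, -0.0]
contact_force: [-0.6, -0.1, -1.1]
gripper_width: 0.479
grasp_force: 61.3
```

```bash
python3 -c "
from h import *
inhand('w12.png',.044,-.004)
T=pose()
for off in(-.004,-.006): print(off,[proj('wrist',T[:3,3]+[d,0,off+.015],T)[0,1].round(1) for d in(-.022,.022)])"
```

```text
[0.5229 0.0036 0.1643] w 0.4786755577900154
col 314 expected near/far rows [221.  310.1]
[(211, 81), (212, 81), (213, 80), (214, 80), (215, 81), (216, 82), (217, 83), (218, 85), (219, 105), (220, 167), (221, 241), (222, 251), (223, 250), (224, 219), (225, 174), (226, 169), (227, 167), (228, 140), (229, 115), (230, 110), (231, 110)]
[(300, 249), (301, 249), (302, 248), (303, 247), (304, 245), (305, 242), (306, 237), (307, 234), (308, 232), (309, 233), (310, 233), (311, 232), (312, 232), (313, 233), (314, 232), (315, 233), (316, 233), (317, 233), (318, 232), (319, 232), (320, 233)]
-0.004 [np.float64(221.0), np.float64(310.1)]
-0.006 [np.float64(219.5), np.float64(307.7)]
```

Emit:
{"op": "send_rows", "data": {
  "increments": [
    {"dx":0,"dy":0,"dz":0.04,"yaw":0,"claw":1},
    {"dx":0,"dy":0,"dz":0.07,"yaw":0,"claw":1},
    {"dx":0,"dy":0,"dz":0.085,"yaw":0,"claw":1},
    {"dx":0,"dy":0,"dz":0.095,"yaw":0,"claw":1},
    {"dx":0,"dy":0,"dz":0.1,"yaw":0,"claw":1},
    {"dx":0,"dy":0,"dz":0.1,"yaw":0,"claw":1},
    {"dx":0,"dy":0,"dz":0.1,"yaw":0,"claw":1}
  ]
}}

```text
time: 40.25
tool_pos: [0.5224, 0.0048, 0.1147]
tool_rot: [0.0, -0.0, 1.0, -0.0]
contact_force: [0.3, 0.3, -0.7]
gripper_width: 0.476
grasp_force: 61.3
```

Emit:
{"op": "send_rows", "data": {
  "increments": [
    {"dx":0,"dy":0,"dz":0.01,"yaw":0,"claw":1},
    {"dx":0,"dy":0,"dz":0.016,"yaw":0,"claw":1},
    {"dx":0,"dy":0,"dz":0.019,"yaw":0,"claw":1},
    {"dx":0,"dy":0,"dz":0.019,"yaw":0,"claw":1},
    {"dx":0,"dy":0,"dz":0.019,"yaw":0,"claw":-0.8},
    {"dx":0,"dy":0,"dz":0.019,"yaw":0,"claw":-0.8},
    {"dx":0,"dy":0,"dz":0.019,"yaw":0,"claw":-0.8},
    {"dx":0,"dy":0,"dz":0.019,"yaw":0,"claw":-0.8},
    {"dx":0,"dy":0,"dz":-0.1,"yaw":0,"claw":-0.4},
    {"dx":0,"dy":0,"dz":-0.2,"yaw":0,"claw":-0.4},
    {"dx":-0.2,"dy":-0.35,"dz":-0.25,"yaw":0,"claw":-0.4},
    {"dx":-0.2,"dy":-0.35,"dz":-0.25,"yaw":0,"claw":-0.4},
    {"dx":-0.2,"dy":-0.35,"dz":-0.25,"yaw":0,"claw":-0.4},
    {"dx":-0.2,"dy":-0.35,"dz":-0.25,"yaw":0,"claw":-0.4},
    {"dx":-0.2,"dy":-0.35,"dz":-0.25,"yaw":0,"claw":-0.4},
    {"dx":-0.2,"dy":-0.35,"dz":-0.25,"yaw":0,"claw":-0.4}
  ]
}}

```text
time: 42.25
tool_pos: [0.6216, -0.1688, 0.2388]
tool_rot: [-0.001, -0.001, 1.0, 0.0]
contact_force: [-0.1, -0.2, -0.2]
gripper_width: 0.702
grasp_force: 0.0
```

Run:
```python
from h import *
T=pose(); print(T[:3,3].round(4)); np.save("T13.npy",T)
im=grab("wrist","w13.png"); t=grab("top","t13.png")
def blob(n,im,P,T,r,z,th):
    u,v=proj(n,[P],T)[0].round().astype(int)
    g=cv2.cvtColor(im,cv2.COLOR_BGR2GRAY)[v-r:v+r+1,u-r:u+r+1]; _,l,st,ce=cv2.connectedComponentsWithStats((g>th).astype(np.uint8))
    for s,c in list(zip(st,ce))[1:]:
        if s[4]>8: q=onz(n,[c+[u-r,v-r]],z,T)[0]; print(n,s[4],q.round(4),"rel",(q[:2]-[.5222,.0044]).round(4),np.hypot(*(q[:2]-[.5222,.0044])).round(4))
blob("wrist",im,[.5756,-.0525,.1],T,16,.1,200); blob("top",t,[.5756,-.0525,.1],None,9,.1,190)
# pointer blade
print("pointer"); blob("wrist",im,[.632,.0195,.034],T,16,.034,190); blob("top",t,[.632,.0195,.034],None,8,.034,200)
print("ring4 centre shaft top"); blob("wrist",im,[.5222,.0044,.116],T,40,.116,200)
u,v=proj("wrist",[[.5222,.0044,.08]],T)[0].astype(int); print(u,v)
a=cv2.resize(im[max(v-70,0):v+70,u-70:min(640,u+70)],(400,400),interpolation=2); b=cv2.resize(t[165:245,260:340],(400,400),interpolation=2)
cv2.imwrite("pics/c13.png",np.hstack([a,b]))
```

```text
[ 0.6216 -0.1688  0.2388]
wrist 304 [ 0.5732 -0.0509  0.1   ] rel [ 0.051  -0.0553] 0.0753
top 162 [ 0.5868 -0.0559  0.1   ] rel [ 0.0646 -0.0603] 0.0884
pointer
wrist 805 [0.6336 0.0231 0.034 ] rel [0.1114 0.0187] 0.113
top 141 [0.6401 0.0232 0.034 ] rel [0.1179 0.0188] 0.1194
ring4 centre shaft top
wrist 17 [ 0.4932 -0.0149  0.116 ] rel [-0.029  -0.0193] 0.0349
wrist 481 [0.5226 0.0369 0.116 ] rel [0.0004 0.0325] 0.0325
wrist 72 [ 0.4999 -0.0137  0.116 ] rel [-0.0223 -0.0181] 0.0288
wrist 2098 [0.5254 0.0019 0.116 ] rel [ 0.0032 -0.0025] 0.004
wrist 162 [0.5224 0.0051 0.116 ] rel [0.0002 0.0007] 0.0007
506 78
```

View pics/c13.png

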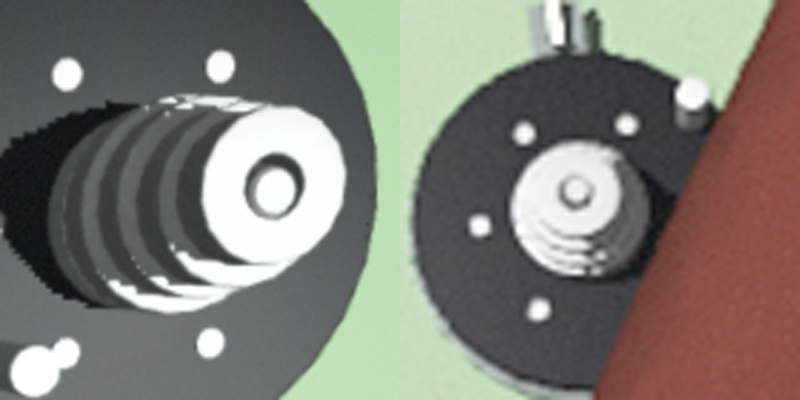

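All four rings are seated evenly. The pin is at (0.5755, -0.0525), about -47°, and the pointer at about 8.5°. I'll pinch the pin.

Emit:
{"op": "send_rows", "data": {
  "increments": [
    {"dx":0.092,"dy":0.232,"dz":0.1,"yaw":0,"claw":-0.4},
    {"dx":0.092,"dy":0.232,"dz":0.1,"yaw":0,"claw":-0.4},
    {"dx":0.092,"dy":0.232,"dz":0.1,"yaw":0,"claw":-0.4},
    {"dx":0.092,"dy":0.232,"dz":0.1,"yaw":0,"claw":-0.4},
    {"dx":0.092,"dy":0.232,"dz":0.2,"yaw":0,"claw":-0.4},
    {"dx":0.092,"dy":0.232,"dz":0.3,"yaw":0,"claw":-0.4},
    {"dx":0.092,"dy":0.232,"dz":0.332,"yaw":0,"claw":-0.4},
    {"dx":0.092,"dy":0.232,"dz":0.332,"yaw":0,"claw":-0.4},
    {"dx":0.092,"dy":0.232,"dz":0.332,"yaw":0,"claw":1},
    {"dx":0.092,"dy":0.232,"dz":0.332,"yaw":0,"claw":1},
    {"dx":0.092,"dy":0.232,"dz":0.332,"yaw":0,"claw":1},
    {"dx":0.092,"dy":0.232,"dz":0.332,"yaw":0,"claw":1},
    {"dx":0.092,"dy":0.232,"dz":0.332,"yaw":0,"claw":1},
    {"dx":0.092,"dy":0.232,"dz":0.332,"yaw":0,"claw":1}
  ]
}}

```text
time: 44.1
tool_pos: [0.5774, -0.0541, 0.0757]
tool_rot: [0.001, -0.0, 1.0, -0.0]
contact_force: [-2.3, 1.8, 5.4]
gripper_width: 0.165
grasp_force: 58.4
```

Run:
```python
from h import *
T=pose(); print(T[:3,3].round(4))
c=np.array([.5222,.0044]); a0=np.arctan2(-.0569,.0533)
for k in range(1,43):
    a=a0+np.radians(415.4)*k/42
    d=(np.array([np.cos(a),np.sin(a)])-[np.cos(a0),np.sin(a0)])*.078
    print(k,np.degrees(a).round(1),"dx %.3f dy %.3f"%(-d[0]/.5,d[1]/.5),end=" | ")
```

```text
[ 0.5774 -0.0541  0.0757]
1 -37.0 dx -0.018 dy 0.020 | 2 -27.1 dx -0.032 dy 0.043 | 3 -17.2 dx -0.042 dy 0.068 | 4 -7.3 dx -0.048 dy 0.094 | 5 2.6 dx -0.049 dy 0.121 | 6 12.5 dx -0.046 dy 0.148 | 7 22.4 dx -0.038 dy 0.173 | 8 32.3 dx -0.025 dy 0.197 | 9 42.1 dx -0.009 dy 0.219 | 10 52.0 dx 0.011 dy 0.237 | 11 61.9 dx 0.033 dy 0.251 | 12 71.8 dx 0.058 dy 0.262 | 13 81.7 dx 0.084 dy 0.268 | 14 91.6 dx 0.111 dy 0.270 | 15 101.5 dx 0.138 dy 0.267 | 16 111.4 dx 0.164 dy 0.259 | 17 121.3 dx 0.188 dy 0.247 | 18 131.2 dx 0.209 dy 0.231 | 19 141.0 dx 0.228 dy 0.212 | 20 150.9 dx 0.243 dy 0.190 | 21 160.8 dx 0.254 dy 0.165 | 22 170.7 dx 0.261 dy 0.139 | 23 180.6 dx 0.263 dy 0.112 | 24 190.5 dx 0.260 dy 0.085 | 25 200.4 dx 0.253 dy 0.059 | 26 210.3 dx 0.241 dy 0.035 | 27 220.2 dx 0.226 dy 0.013 | 28 230.1 dx 0.207 dy -0.006 | 29 240.0 dx 0.185 dy -0.021 | 30 249.8 dx 0.160 dy -0.033 | 31 259.7 dx 0.134 dy -0.040 | 32 269.6 dx 0.108 dy -0.042 | 33 279.5 dx 0.081 dy -0.040 | 34 289.4 dx 0.055 dy -0.033 | 35 299.3 dx 0.030 dy -0.022 | 36 309.2 dx 0.008 dy -0.007 | 37 319.1 dx -0.011 dy 0.012 | 38 329.0 dx -0.027 dy 0.033 | 39 338.9 dx -0.039 dy 0.058 | 40 348.7 dx -0.046 dy 0.083 | 41 358.6 dx -0.049 dy 0.110 | 42 368.5 dx -0.048 dy 0.137 |
```

Pin gripped (width 0.165, about 16 mm). Leading it round, first third.

Emit:
{"op": "send_rows", "data": {
  "increments": [
    {"dx":-0.018,"dy":0.02,"dz":0,"yaw":0,"claw":1},
    {"dx":-0.032,"dy":0.043,"dz":0,"yaw":0,"claw":1},
    {"dx":-0.042,"dy":0.068,"dz":0,"yaw":0,"claw":1},
    {"dx":-0.048,"dy":0.094,"dz":0,"yaw":0,"claw":1},
    {"dx":-0.049,"dy":0.121,"dz":0,"yaw":0,"claw":1},
    {"dx":-0.046,"dy":0.148,"dz":0,"yaw":0,"claw":1},
    {"dx":-0.038,"dy":0.173,"dz":0,"yaw":0,"claw":1},
    {"dx":-0.025,"dy":0.197,"dz":0,"yaw":0,"claw":1},
    {"dx":-0.009,"dy":0.219,"dz":0,"yaw":0,"claw":1},
    {"dx":0.011,"dy":0.237,"dz":0,"yaw":0,"claw":1},
    {"dx":0.033,"dy":0.251,"dz":0,"yaw":0,"claw":1},
    {"dx":0.058,"dy":0.262,"dz":0,"yaw":0,"claw":1},
    {"dx":0.084,"dy":0.268,"dz":0,"yaw":0,"claw":1},
    {"dx":0.111,"dy":0.27,"dz":0,"yaw":0,"claw":1}
  ]
}}

```text
time: 45.85
tool_pos: [0.5221, 0.0821, 0.0756]
tool_rot: [0.002, -0.0, 1.0, 0.001]
contact_force: [1.0, -0.7, 8.8]
gripper_width: 0.163
grasp_force: 58.9
```

Emit:
{"op": "send_rows", "data": {
  "increments": [
    {"dx":0.027,"dy":-0.003,"dz":0,"yaw":0,"claw":1},
    {"dx":0.053,"dy":-0.011,"dz":0,"yaw":0,"claw":1},
    {"dx":0.077,"dy":-0.023,"dz":0,"yaw":0,"claw":1},
    {"dx":0.098,"dy":-0.039,"dz":0,"yaw":0,"claw":1},
    {"dx":0.117,"dy":-0.058,"dz":0,"yaw":0,"claw":1},
    {"dx":0.132,"dy":-0.08,"dz":0,"yaw":0,"claw":1},
    {"dx":0.143,"dy":-0.105,"dz":0,"yaw":0,"claw":1},
    {"dx":0.15,"dy":-0.131,"dz":0,"yaw":0,"claw":1},
    {"dx":0.152,"dy":-0.158,"dz":0,"yaw":0,"claw":1},
    {"dx":0.149,"dy":-0.185,"dz":0,"yaw":0,"claw":1},
    {"dx":0.142,"dy":-0.211,"dz":0,"yaw":0,"claw":1},
    {"dx":0.13,"dy":-0.235,"dz":0,"yaw":0,"claw":1},
    {"dx":0.115,"dy":-0.257,"dz":0,"yaw":0,"claw":1},
    {"dx":0.096,"dy":-0.276,"dz":0,"yaw":0,"claw":1}
  ]
}}

```text
time: 47.6
tool_pos: [0.4754, -0.0562, 0.0756]
tool_rot: [0.003, 0.0, 1.0, 0.001]
contact_force: [4.3, 6.7, 9.1]
gripper_width: 0.167
grasp_force: 58.8
```

Emit:
{"op": "send_rows", "data": {
  "increments": [
    {"dx":-0.022,"dy":-0.015,"dz":0,"yaw":0,"claw":1},
    {"dx":-0.047,"dy":-0.027,"dz":0,"yaw":0,"claw":1},
    {"dx":-0.073,"dy":-0.034,"dz":0,"yaw":0,"claw":1},
    {"dx":-0.099,"dy":-0.036,"dz":0,"yaw":0,"claw":1},
    {"dx":-0.126,"dy":-0.034,"dz":0,"yaw":0,"claw":1},
    {"dx":-0.152,"dy":-0.027,"dz":0,"yaw":0,"claw":1},
    {"dx":-0.177,"dy":-0.016,"dz":0,"yaw":0,"claw":1},
    {"dx":-0.199,"dy":-0.001,"dz":0,"yaw":0,"claw":1},
    {"dx":-0.218,"dy":0.018,"dz":0,"yaw":0,"claw":1},
    {"dx":-0.234,"dy":0.039,"dz":0,"yaw":0,"claw":1},
    {"dx":-0.246,"dy":0.064,"dz":0,"yaw":0,"claw":1},
    {"dx":-0.253,"dy":0.089,"dz":0,"yaw":0,"claw":1},
    {"dx":-0.256,"dy":0.116,"dz":0,"yaw":0,"claw":1},
    {"dx":-0.255,"dy":0.143,"dz":0,"yaw":0,"claw":1},
    {"dx":-0.255,"dy":0.143,"dz":0,"yaw":0,"claw":1},
    {"dx":-0.255,"dy":0.143,"dz":0,"yaw":0,"claw":1}
  ]
}}

```text
time: 49.6
tool_pos: [0.6025, 0.0153, 0.0757]
tool_rot: [0.003, -0.0, 1.0, 0.0]
contact_force: [4.3, 1.1, 6.4]
gripper_width: 0.164
grasp_force: 58.9
```

Emit:
{"op": "send_rows", "data": {
  "increments": [
    {"dx":0,"dy":0,"dz":0,"yaw":0,"claw":-0.4},
    {"dx":0,"dy":0,"dz":0,"yaw":0,"claw":-0.4},
    {"dx":0,"dy":0,"dz":0,"yaw":0,"claw":-0.4},
    {"dx":0,"dy":0,"dz":0,"yaw":0,"claw":-0.4},
    {"dx":0,"dy":0,"dz":-0.1,"yaw":0,"claw":-0.4},
    {"dx":0,"dy":0,"dz":-0.2,"yaw":0,"claw":-0.4},
    {"dx":0,"dy":0,"dz":-0.3,"yaw":0,"claw":-0.4},
    {"dx":0.15,"dy":-0.5,"dz":-0.4,"yaw":0,"claw":-0.4},
    {"dx":0.15,"dy":-0.5,"dz":-0.4,"yaw":0,"claw":-0.4},
    {"dx":0.15,"dy":-0.5,"dz":-0.4,"yaw":0,"claw":-0.4},
    {"dx":0.15,"dy":-0.5,"dz":-0.4,"yaw":0,"claw":-0.4},
    {"dx":0.15,"dy":-0.5,"dz":-0.4,"yaw":0,"claw":-0.4},
    {"dx":0.15,"dy":-0.5,"dz":-0.4,"yaw":0,"claw":-0.4},
    {"dx":0.15,"dy":-0.5,"dz":-0.4,"yaw":0,"claw":-0.4}
  ]
}}

```text
time: 51.35
tool_pos: [0.5254, -0.2343, 0.2726]
tool_rot: [-0.0, -0.001, 1.0, 0.001]
contact_force: [-0.1, -0.5, 0.5]
gripper_width: 0.698
grasp_force: 0.0
```

Run:
```python
from h import *
T=pose(); print(T[:3,3].round(4), manip.state()["contact_force"].round(1))
im=grab("wrist","w14.png"); t=grab("top","t14.png"); a=cv2.imread("pics/c13.png")
def shaft(n,im,T,P,r,th):
    u,v=proj(n,[P],T)[0].round().astype(int); g=cv2.cvtColor(im,cv2.COLOR_BGR2GRAY)[v-r:v+r+1,u-r:u+r+1]
    _,l,st,ce=cv2.connectedComponentsWithStats((g>th).astype(np.uint8))
    print(n,[(int(s[4]),onz(n,[c+[u-r,v-r]],P[2],T)[0,:2].round(4).tolist()) for s,c in list(zip(st,ce))[1:] if s[4]>8])
shaft("top",t,None,[.5995,.016,.1],5,190); shaft("wrist",im,T,[.5995,.016,.1],12,200)
shaft("wrist",im,T,[.5222,.0044,.116],30,200)
b=cv2.imread("pics/t5.png"); 
print("drawer change vs t5", np.abs(cv2.GaussianBlur(t,(3,3),0)[165:235,125:222].astype(int)-cv2.GaussianBlur(b,(3,3),0)[165:235,125:222]).mean())
c=cv2.imread("pics/t13.png"); print("stack change", np.abs(t[193:222,284:308].astype(int)-c[193:222,284:308]).mean())
```

```text
[ 0.5254 -0.2343  0.2726] [-0.1 -0.5  0.5]
top [(41, [0.6025, 0.0166])]
wrist [(467, [0.6022, 0.0192])]
wrist [(1298, [0.5191, 0.0012]), (19, [0.4964, 0.0308]), (512, [0.5361, 0.0321]), (46, [0.5471, -0.0201])]
drawer change vs t5 7.3148748159057435
stack change 12.866379310344827
```

Run:
```python
from h import *
t=cv2.imread("pics/t14.png"); b=cv2.imread("pics/t5.png"); c=cv2.imread("pics/t13.png"); t4=cv2.imread("pics/t4.png")
def sh(a,b,r):
    x,y,X,Y=r; A=cv2.cvtColor(a,6)[y:Y,x:X].astype(np.float32); B=cv2.cvtColor(b,6)[y:Y,x:X].astype(np.float32)
    (s,resp)=cv2.phaseCorrelate(A,B,cv2.createHanningWindow(A.shape[::-1],cv2.CV_32F)); d=np.abs(A-B); yy,xx=np.where(d>40)
    print(np.round(s,2),round(resp,2),"big diffs",len(xx),(xx.min()+x,xx.max()+x,yy.min()+y,yy.max()+y) if len(xx) else "")
print("jar"); sh(t,b,(138,182,172,218)); print("cap vs t5/t13"); sh(t,b,(172,178,208,214)); sh(t,c,(172,178,208,214)); print("jar t13"); sh(t,c,(138,182,172,218))
print("stack"); sh(t,c,(280,188,311,222))
s=cv2.cvtColor(t,6); yy,xx=np.where(s[188:222,280:311]>190); print("bright top: ",xx.min()+280,xx.max()+280,yy.min()+188,yy.max()+188)
s=cv2.cvtColor(c,6); yy,xx=np.where(s[188:222,280:311]>190); print("bright t13: ",xx.min()+280,xx.max()+280,yy.min()+188,yy.max()+188)
```

```text
jar
[0.01 0.05] 0.95 big diffs 0 
cap vs t5/t13
[-0.07 -0.07] 0.98 big diffs 0 
[-0.02 -0.03] 0.98 big diffs 0 
jar t13
[-0.06  0.09] 0.98 big diffs 0 
stack
[-0.24  0.17] 0.94 big diffs 101 (np.int64(282), np.int64(310), np.int64(188), np.int64(219))
bright top:  283 307 189 219
bright t13:  282 306 188 219
```

The jar and cap haven't moved, the stack shift is under 1 mm, the pin is at the pointer and the arm is clear. Handing in.

```bash
python3 -c "
from plant import manip
print(manip.job_done())"
```

```text
the job is handed in; nothing more can be done
None
```

The job is handed in, with no verdict returned: all four rings are home on the shaft, the crank pin stands at the pointer after one more full turn, the cap and jar stand upright in the drawer, and the dish was left alone.

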